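# Pack the polished specimen mounts into the dry box and cam-lock its cover

### The arm

A 7-joint arm with a two-finger parallel gripper is mounted at the origin on the work surface. World frame = base frame: x ahead of the robot, y to its left, z up, the work surface at z = 0. Lengths are in m, angles in rad, forces in N, time in s.
With the tool pointing down it reaches from about 0.425 to 0.925 m from the base axis. Payload 6.8 kg.
Tool frame: the origin (TCP) lies on the front face of the gripper's body, between the roots of the fingers; the fingertips stand 73 mm ahead of it and the grasp point (between the pads) lies 54 mm ahead of it (tcp_to_tips is the distance from the TCP to the fingertips, in m); z points along the fingers, x is the direction in which the jaws open and shut, and the axes are right-handed (so a half turn about z gives the same grasp; the last joint's range is limited). The gripper opens to 85 mm and grips with 20 to 120 N. Pads are 22 mm wide; open, the fingers measure 114 mm over their backs; the gripper's body (76 mm by 85 mm) begins 54 mm behind the grasp point. The pads swing forward as they close: fully open they stand 13 mm farther back than shut.
Start: joints at [-1.358, 0.477, 0.022, 1.555, -0.011, 1.109, -0.083], TCP at [0.213, 0.641, 0.304] pointing down, gripper open.
Joint ranges: [-2.96, 2.96], [-0.34, 2.1], [-1.41, 1.46], [0.24, 2.44], [-1.37, 4.51], [0.17, 1.92], [-2.96, 2.96]. Speed limits (rad/s): [2.39, 2.39, 3.14, 3.14, 3.14, 3.14, 3.14].

### API

Orientations are given as a unit quaternion [w, x, y, z].
In Python, from station import get_obs, read_camera, hand_in, look_for, silhouettes, tcp_to_tips gives the robot as it stands. The module is installed in compiled form; this text tells all that it offers.
- The arm moves only by the tool apply_moves, never from a script. Its argument "moves" is a list of rows, each a list of 3 entries, a list of its own where there are three numbers: the shift along the tool's x, y, z in units of 25 mm (1.0 is 25 mm), then the turn, a rotation vector about the tool's x, y, z in units of 10 degrees (1.0 is 10 degrees), then the gripper's target within -1 to 1 (fully open at 1, half-way at 0, shut at -1). In form: [[[dx, dy, dz], [rx, ry, rz], jaw], ...]. A call has 1 to 20 rows; each row is the pose to reach, as a shift and turn from the pose commanded when the call began, along the tool's axes at that moment; what a row does not reach only later rows make up. A row lasts 1/8 s, in which the tool goes at most 62.5 mm and 10.7 degrees, less where a joint would pass 70% of its speed; a pose out of reach is approached as far as the arm can. A call with a gripper value outside its range is refused whole. The fingers move at their own pace and stop on an object; "force" is the grip in N (left out, the last holds). Time passes only in rows, so rows that repeat a pose let the fingers close. It gives the time, the measured TCP pose, the force and the opening at its end, in the units of the state.
- get_obs(): the state, without advancing time (a new reading comes with each control period).
- read_camera(name): name is "scene" or "top" or "wrist"; returns a dict with "color" (420x560x3 uint8, red, green, blue), "mtx" (3x3 intrinsics, pixels), "eye" and "rotation" of the camera in the world; the wrist camera has in their place "hand_eye" (4x4, takes a point from camera to tool coordinates, whose origin is the TCP and whose axes are the tool frame's). Camera axes: x right, y up, looking along -z (the intrinsics and any distortion apply to the point x, -y, -z); pixel columns grow to the right and rows downward; lengths in m; the calibration is good to about 2 mm. A picture is of the moment at which its call begins: read the wrist's pose just before it. There is no depth.
- hand_in(): hands the job in, once; it reports no verdict.
Trained networks look in the newest picture that a camera, given by its name, has taken for a name from the list of things; names that differ only in an ending like _2 or _b are one class to them, and where a whole thing is asked for, a point or a joint stands for the part that bears it (a point fixed in the world has none). Each returns a list of dicts, best first, with "conf" (0 to 1); they miss things now and then, are a little off and sometimes report something else, mostly with a low value. They report only what shows in the picture. A call takes as long as a camera call.
- look_for(camera, query): "pixel" ([row, column] in pixels, amid what is visible of it).
- silhouettes(camera, query): "mask" (420x560 bool, what is visible of it) and "pixel" ([row, column] in pixels, amid what is visible of it).
The state is a dict: "t": time; "q": joint angles; "joint_vel": joint speeds; "joint_torque": joint torques, N m; "eef_pos": TCP position; "tool_rot": TCP orientation; "contact_force": force on the tool from outside, world axes, zero at the start; "torque": the same for the moment, N m; "gripper_width": opening from 0.0 (shut) to 1.0 (fully open).
Only numpy, scipy, OpenCV 4.12 (cv2) and the standard library are available. Lean on these libraries where they do the work, as an engineer would, in place of code of your own. Each camera call takes 0.05 s, during which the arm holds its last target.

### The job

Pack the polished specimen mounts away: lift the loose cover plate off the two pins of the dry box and lay it flat on the bench clear of the box, stand every black mount that is on the bench upright, polished face up, on the floor of the box between the low dividers, then set the cover back fully home over both pins. Last, turn the cam knob beside the box clockwise until it suddenly turns much harder, and from that point give it one more eighth of a turn and no further. Leave the bottle, the dish and the slide box alone.

Things in the scene. Friction and masses are not known exactly. Their poses are not given: they have to be found in the camera images.
- drybox: grey dry box fixed to the bench, 160 mm (x) by 153 mm (y), flat rim 28 mm above the bench; yaw varies. Origin: centre of its underside, on the bench. A grey cam post, 46 (x) by 52 (y) mm and 34 mm high, stands close at its right-hand (-y) side, 5 mm clear of the seated cover; the cam knob turns on it about a vertical axis at (0, -105) mm.
- chamber (a point): centre of the chamber floor, 6 mm above the bench, axes as the box. The chamber is 110 mm (x) by 141 mm (y), open on top, walls up to the rim 22 mm above the floor. Three white dividers, 6 mm high and 3 mm thick, run along x at y = -36, 0 and +36 mm: four lanes 33 mm wide or a little more, centred at y = -53.5, -18, +18, +53.5 mm.
- pin_a (a point): foot of one of the two upright steel pins, on the rim at (69, 50) mm of the box: 8 mm diameter, 13 mm tall, the upper 6 mm tapered to 3 mm
- pin_b (a point): foot of the other, equal pin, at (-69, -50) mm of the box
- seat (a point): point at the centre of the box at rim height (28 mm above its origin), axes as the box: the cover's origin lies here when it is fully home
- cover: loose aluminium cover plate, 160 by 147 by 5 mm, 0.24 to 0.42 kg; two 11 mm square holes at (69, 50) and (-69, -50) mm go over the pins (a half turn gives the same holes). Origin: centre of its underside, z up. A black bar handle stands on its middle: 14 mm along x, 60 mm along y, top 33 mm above the plate's underside. Starts seated on the box.
- knob_grip (a point): on the vertical axis of the cam knob, 55 mm above the bench, in the middle of its black bar grip: 40 mm along this point's x, 12 mm along its y, 44 to 66 mm above the bench. Clockwise seen from above tightens. It turns freely (0.03 N m) for 1.5 to 2.4 rad until the cam bites; from there on it takes 0.22 N m and stays where it is left.
- cam_tip (a point): tip of the steel cam finger under the knob, which turns with it: 13 mm wide, 37 to 43 mm above the bench, reaching 50 mm from the knob's axis at right angles to the bar. At the start it points away from the cover and does not hinder it; at the bite it lies 4 mm above the seated cover, at an angle that differs by up to 0.3 rad from run to run.
- clamp_bite (a joint): how far the knob has been turned clockwise beyond the point where the cam bites, rad: 0 during the free run, then it grows with the knob; an eighth of a turn is 0.785. Turning the knob back runs free again and does not lower it.
- mount1: specimen mount: upright black resin puck, 25 mm diameter, 18 mm tall, 16 to 28 g, a rectangular steel piece showing in its polished top face. Origin: centre of the underside, z up. Two to four mounts are present; absent ones read None. They stand on the bench to the robot's left at the start.
- mount2: specimen mount: upright black resin puck, 25 mm diameter, 18 mm tall, 16 to 28 g, a round brass piece showing in its polished top face. Origin: centre of the underside, z up. Two to four mounts are present; absent ones read None. They stand on the bench to the robot's left at the start.
- mount3: specimen mount: upright black resin puck, 25 mm diameter, 18 mm tall, 16 to 28 g, a narrow steel strip showing in its polished top face. Origin: centre of the underside, z up. Two to four mounts are present; absent ones read None. They stand on the bench to the robot's left at the start.
- mount4: specimen mount: upright black resin puck, 25 mm diameter, 18 mm tall, 16 to 28 g, a round steel piece showing in its polished top face. Origin: centre of the underside, z up. Two to four mounts are present; absent ones read None. They stand on the bench to the robot's left at the start.
- reagent: bystander: amber bottle 52 mm diameter, 100 mm tall; origin centre of its underside
- dish: bystander: shallow white dish 90 mm diameter, 16 mm tall; origin centre of its underside
- slidebox: bystander: closed slide box 92 by 102 by 34 mm; origin centre of its underside

How it is judged:
On the way, in this order (a step that is already met when the one before it is completed fails the run):
1. the cover is off the box, lying flat on the bench clear of it (height (world z) of cover below 0.012 m and horizontal distance between cover and drybox above 0.15 m and angle between cover's own z axis and vertical below 0.06 rad), for 0.2 s.
2. every mount present stands upright on the floor of the box (x of mount1 in the frame of drybox between -0.056 and 0.056 m and y of mount1 in the frame of drybox between -0.072 and 0.072 m and z of mount1 in the frame of drybox between 0.003 and 0.009 m and angle between each of mount1, mount2, mount3, mount4's own z axis and vertical below 0.15 rad and x of mount2 in the frame of drybox between -0.056 and 0.056 m and y of mount2 in the frame of drybox between -0.072 and 0.072 m and z of mount2 in the frame of drybox between 0.003 and 0.009 m and x of mount3 in the frame of drybox between -0.056 and 0.056 m and y of mount3 in the frame of drybox between -0.072 and 0.072 m and z of mount3 in the frame of drybox between 0.003 and 0.009 m and x of mount4 in the frame of drybox between -0.056 and 0.056 m and y of mount4 in the frame of drybox between -0.072 and 0.072 m and z of mount4 in the frame of drybox between 0.003 and 0.009 m), for 0.2 s.
3. the cover is fully home over both pins, and the cam has not yet bitten (horizontal distance between cover and seat below 0.004 m and z of cover in the frame of seat between -0.0025 and 0.0025 m and angle between the x axis of cover and the x axis of drybox, either way round below 0.06 rad and angle between cover's own z axis and vertical below 0.04 rad and value of joint clamp_bite below 0.12 rad), for 0.2 s.
4. the knob has been turned an eighth of a turn beyond the bite (value of joint clamp_bite between 0.45 and 1.15 rad), for 0.2 s.
At the end, for the whole second after the job is handed in: every mount present upright (0.15 rad), face up, on the box floor (origin 3 to 9 mm above the box's underside); cover within 4 mm of the seat sideways, 2.5 mm in height, 0.06 rad square, 0.04 rad level; knob 0.45 to 1.15 rad past the bite; all at rest (all of step 2 and all of step 4 and horizontal distance between cover and seat below 0.004 m and z of cover in the frame of seat between -0.0025 and 0.0025 m and angle between the x axis of cover and the x axis of drybox, either way round below 0.06 rad and angle between cover's own z axis and vertical below 0.04 rad and linear speed of each of mount1, mount2, mount3, mount4, cover below 0.02 m/s); the robot touches nothing.
It fails at once if the reagent is disturbed (moved more than 30 mm) (distance of reagent from where it was at the start of the episode above 0.03 m).
It fails at once if the dish is disturbed (moved more than 30 mm) (distance of dish from where it was at the start of the episode above 0.03 m).
It fails at once if the slidebox is disturbed (moved more than 30 mm) (distance of slidebox from where it was at the start of the episode above 0.03 m).
Of mount1, mount2, mount3, mount4 only 2 to 4 are there at a start; the rules pass over those that are not, and their reading is None.
At some moment in a run one of mount1, mount2, mount3, mount4 may be knocked a few centimetres aside while the robot is not near it.
It also fails if it takes over 210 s, if anything falls off the work surface, if the arm or the gripper's body presses on something with over 40 N, if the wrist force passes 120 N, or if a joint passes its speed limit or range.

## Working session

There is one attempt and no reset: what is moved stays moved. The work goes in short steps, Python scripts to look and compute and a tool call to move; the robot and the scene stay as the last step left them, time stands still between calls to the robot, and variables do not carry over. Pictures are saved under pics/ and viewed, and the job is handed in when it is done.

Besides the shell and the picture viewer there is one more tool, called by a JSON object that holds its "api" and its "payload". apply_moves: Moves the arm, as the interface text tells. Its arguments: {"type":"object","properties":{"moves":{"type":"array"},"force":{"type":"number"}},"required":["moves"]}

```bash
mkdir -p pics; ls
python3 - <<'E'
from station import *
import cv2
o=get_obs()
for k,v in o.items(): print(k,v)
print(tcp_to_tips if not callable(tcp_to_tips) else tcp_to_tips())
for c in ["scene","top"]:
    r=read_camera(c); cv2.imwrite(f"pics/{c}0.png",r["color"][:,:,::-1])
    print(c,r["mtx"],r["eye"],r["rotation"],[k for k in r])
    for n in ["drybox","cover","mount1","mount2","mount3","mount4","reagent","dish","slidebox","knob_grip","cam_tip","pin_a"]:
        try: print(n,[(x["pixel"],round(float(x["conf"]),2)) for x in look_for(c,n)][:4])
        except Exception as e: print(n,e)
E
```

```text
pics
t 0.0
q [-1.35811081  0.47777028  0.02238741  1.55646897 -0.01150072  1.10927402
 -0.08310439]
joint_vel [-0.00136458  0.00024734 -0.00066563  0.0001947   0.00113992 -0.00106738
 -0.00111271]
joint_torque [ 1.28365540e-03 -5.96434271e+01  1.60813518e+00 -2.81192458e+01
  1.24344896e-02  9.02071421e-03 -2.46746197e-05]
eef_pos [0.21272188 0.64011876 0.30293911]
tool_rot [ 5.84528837e-04  8.10967131e-01  5.85091027e-01 -6.78966309e-04]
contact_force [0.56726658 0.39730497 0.26152552]
torque [-0.01269147 -0.05647536  0.00422627]
gripper_width 1.0039457141393062
0.0726
scene [[396.39664855   0.         275.35481811]
 [  0.         396.39664855 207.06875558]
 [  0.           0.           1.        ]] [ 0.91005126 -0.45173867  0.65799486] [0.8867684  0.37862396 0.1022367  0.24460856] ['color', 'mtx', 'eye', 'rotation']
drybox [([270.2, 176.9], 0.63)]
cover [([241.3, 211.1], 0.71), ([155.4, 305.4], 0.35), ([168.4, 260.9], 0.31)]
mount1 [([157.2, 305.1], 0.58), ([169.3, 261.9], 0.57), ([179.8, 297.1], 0.52), ([147.9, 277.3], 0.47)]
mount2 [([157.2, 305.1], 0.58), ([169.3, 261.9], 0.57),
[... 698 characters left out ...]
5   0.04881174 -0.04638735 -0.70368949] ['color', 'mtx', 'eye', 'rotation']
drybox [([278.3, 375.6], 0.82), ([240.9, 185.1], 0.36)]
cover [([264.2, 323.0], 0.6), ([278.5, 373.6], 0.58)]
mount1 [([291.7, 138.1], 0.69), ([289.3, 186.1], 0.52), ([248.2, 137.8], 0.44)]
mount2 [([291.7, 138.1], 0.69), ([289.3, 186.1], 0.52), ([248.2, 137.8], 0.44)]
mount3 [([291.7, 138.1], 0.69), ([289.3, 186.1], 0.52), ([248.2, 137.8], 0.44)]
mount4 [([291.7, 138.1], 0.69), ([289.3, 186.1], 0.52), ([248.2, 137.8], 0.44)]
reagent [([152.5, 224.3], 0.55)]
dish [([147.9, 303.5], 0.8)]
slidebox [([149.0, 417.4], 0.96)]
knob_grip [([282.7, 380.5], 0.68)]
cam_tip [([281.2, 382.0], 0.79)]
pin_a [([275.7, 371.9], 0.79)]
```

View pics/top0.png

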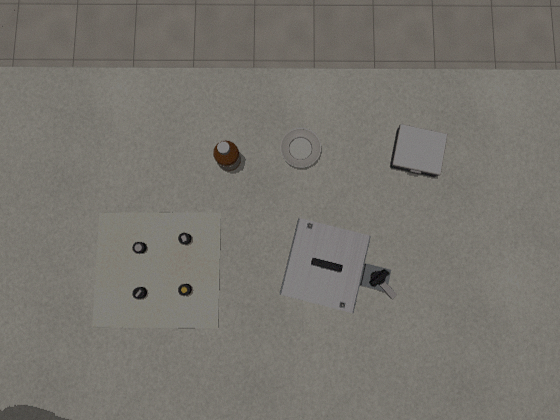

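View pics/scene0.png

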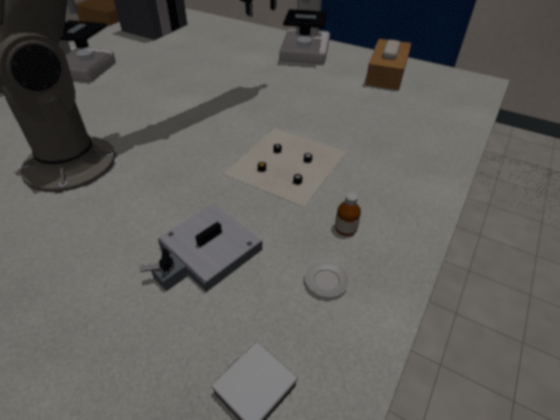

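```bash
cat > h.py <<'E'
import numpy as np, cv2
from scipy.spatial.transform import Rotation as R
from scipy.optimize import least_squares
from station import *
def Rq(q): return R.from_quat([q[1],q[2],q[3],q[0]])
def cam(name,save=None):
    o=get_obs() if name=="wrist" else None
    r=read_camera(name)
    if name=="wrist":
        H=np.array(r["hand_eye"]); Rt=Rq(o["tool_rot"]).as_matrix()
        r["Rm"]=Rt@H[:3,:3]; r["eye"]=Rt@H[:3,3]+o["eef_pos"]
    else:
        r["Rm"]=Rq(r["rotation"]).as_matrix()
    r["eye"]=np.array(r["eye"])
    if save: cv2.imwrite(f"pics/{save}.png",r["color"][:,:,::-1])
    return r
def proj(r,P):
    p=(np.atleast_2d(P)-r["eye"])@r["Rm"]
    x=p[:,0]/-p[:,2]; y=-p[:,1]/-p[:,2]
    return np.c_[r["mtx"][1,1]*y+r["mtx"][1,2], r["mtx"][0,0]*x+r["mtx"][0,2]]  # row,col
def back(r,rc,z):
    rc=np.atleast_2d(rc).astype(float)
    d=np.c_[(rc[:,1]-r["mtx"][0,2])/r["mtx"][0,0],-(rc[:,0]-r["mtx"][1,2])/r["mtx"][1,1],-np.ones(len(rc))]@r["Rm"].T
    return r["eye"]+d*((z-r["eye"][2])/d[:,2])[:,None]
E
python3 - <<'E'
from h import *
r=cam("top")
print(r["mtx"].shape,r.keys())
for n,rc,z in [("m",[238,185],.018),("m",[247,139],.018),("m",[293,139],.018),("m",[289,185],.018),("pinA",[225,310],.041),("pinB",[305,342],.041),("c1",[218,300],.033),("c2",[236,370],.033),("c3",[311,353],.033),("c4",[293,281],.033),("handle",[264,327],.061),("hl",[261,312],.061),("hr",[269,342],.061),("bottle",[153,226],.05),("dish",[148,301],.016),("sb",[149,418],.034),("knob",[278,379],.066)]:
    print(n,back(r,rc,z).round(4))
im=r["color"][200:330,270:410,::-1]
cv2.imwrite("pics/top1.png",cv2.resize(im,None,fx=5,fy=5,interpolation=cv2.INTER_CUBIC)[:600,:800])
E
```

```text
(3, 3) dict_keys(['color', 'mtx', 'eye', 'rotation', 'Rm'])
m [[0.562  0.2457 0.018 ]]
m [[0.5429 0.3404 0.018 ]]
m [[0.4492 0.3357 0.018 ]]
m [[0.4578 0.242  0.018 ]]
pinA [[ 0.5881 -0.0124  0.041 ]]
pinB [[ 0.4294 -0.075   0.041 ]]
c1 [[0.6032 0.0075 0.033 ]]
c2 [[ 0.567  -0.1352  0.033 ]]
c3 [[ 0.4172 -0.0979  0.033 ]]
c4 [[0.4516 0.0458 0.033 ]]
handle [[ 0.5096 -0.044   0.061 ]]
hl [[ 0.5152 -0.0147  0.061 ]]
hr [[ 0.5    -0.0732  0.061 ]]
bottle [[0.735  0.1602 0.05  ]]
dish [[0.7561 0.0045 0.016 ]]
sb [[ 0.7498 -0.2397  0.034 ]]
knob [[ 0.4831 -0.1439  0.066 ]]
```

View pics/top1.png

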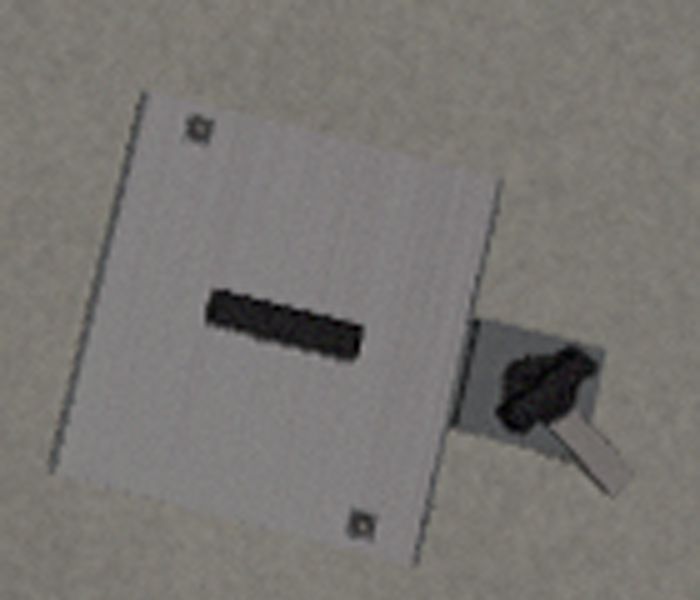

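```bash
cat >> h.py <<'E'
def plan(pos,yaw=None,o=None):
    """units for a move to world pos, tool straight down, tool x at yaw"""
    o=o or get_obs(); Rc=Rq(o["tool_rot"])
    xa=Rc.as_matrix()[:,0]; cy=np.arctan2(xa[1],xa[0])
    if yaw is None: yaw=cy
    d=(yaw-cy+np.pi/2)%np.pi-np.pi/2
    c,s=np.cos(cy+d),np.sin(cy+d)
    Rt=R.from_matrix(np.array([[c,s,0],[s,-c,0],[0,0,-1]]))
    rv=np.degrees((Rc.inv()*Rt).as_rotvec())/10
    t=Rc.inv().apply(np.array(pos)-o["eef_pos"])/0.025
    print("plan",[t.round(3).tolist(),rv.round(3).tolist()],"from",np.round(o["eef_pos"],4),"yaw",round(cy,3))
E
python3 - <<'E'
from h import *
for i in range(4):
    print(get_obs()["eef_pos"]); read_camera("top")
plan([0.509,-0.045,0.30],-0.247)
plan([0.50,0.28,0.35],0.5)
E
```

```text
[0.21284918 0.64057982 0.30393075]
[0.21286048 0.64056691 0.30390513]
[0.21283808 0.64058472 0.30389827]
[0.21286862 0.6405848  0.3039044 ]
plan [[-22.289, 19.889, 0.156], [-0.0, -0.0, 8.577]] from [0.2128 0.6406 0.3039] yaw 1.25
plan [[-10.066, 15.449, -1.844], [-0.0, -0.0, 4.297]] from [0.2128 0.6406 0.3039] yaw 1.25
```

{"api": "apply_moves", "payload": {"moves": [[[-22.29, 19.89, 0.16], [0, 0, 8.58], 1], [[-22.29, 19.89, 0.16], [0, 0, 8.58], 1], [[-22.29, 19.89, 0.16], [0, 0, 8.58], 1], [[-22.29, 19.89, 0.16], [0, 0, 8.58], 1], [[-22.29, 19.89, 0.16], [0, 0, 8.58], 1], [[-22.29, 19.89, 0.16], [0, 0, 8.58], 1], [[-22.29, 19.89, 0.16], [0, 0, 8.58], 1], [[-22.29, 19.89, 0.16], [0, 0, 8.58], 1], [[-22.29, 19.89, 0.16], [0, 0, 8.58], 1], [[-22.29, 19.89, 0.16], [0, 0, 8.58], 1], [[-22.29, 19.89, 0.16], [0, 0, 8.58], 1], [[-22.29, 19.89, 0.16], [0, 0, 8.58], 1], [[-22.29, 19.89, 0.16], [0, 0, 8.58], 1], [[-22.29, 19.89, 0.16], [0, 0, 8.58], 1], [[-22.29, 19.89, 0.16], [0, 0, 8.58], 1]]}}

```text
t: 3.42
eef_pos: [0.5087, -0.0435, 0.2998]
tool_rot: [-0.0, 0.993, -0.122, -0.0]
contact_force: [0.3, -0.0, 0.3]
gripper_width: 0.998
```

Run:
```python
from h import *
r=cam("wrist","w1"); print(get_obs()["eef_pos"],r["eye"])
for n in ["cover","knob_grip","cam_tip","pin_a"]:
    print(n,[(x["pixel"],round(float(x["conf"]),2)) for x in look_for("wrist",n)][:3])
# predicted box overlay
```

```text
[ 0.50877339 -0.04352117  0.29983356] [0.52629455 0.02212991 0.36970392]
cover [([258.6, 284.1], 0.53)]
knob_grip [([281.6, 286.4], 0.93), ([261.2, 285.1], 0.71)]
cam_tip [([280.8, 281.2], 0.76)]
pin_a [([263.1, 285.1], 0.69)]
```

View pics/w1.png

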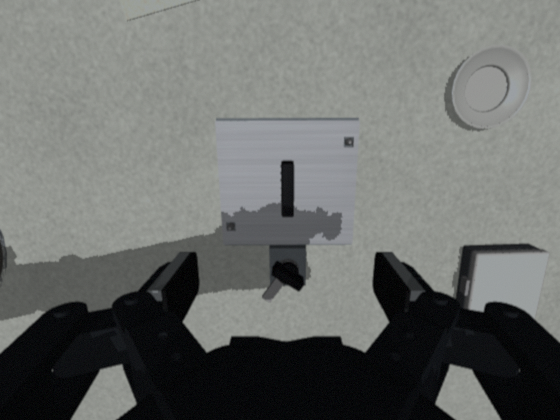

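Run:
```python
from h import *
r=cam("wrist")
g=r["color"]
# corner refine
gray=cv2.cvtColor(g,cv2.COLOR_RGB2GRAY)
pts=[((119,217),(-.08,.0735,.033)),((119,358),(.08,.0735,.033)),((244,352),(.08,-.0735,.033)),((142,348.5),(.069,.05,.041)),((227,231),(-.069,-.05,.041))]
def f(p,idx=range(5)):
    c,s=np.cos(p[2]),np.sin(p[2])
    L=np.array([pts[i][1] for i in idx]); W=np.c_[p[0]+c*L[:,0]-s*L[:,1],p[1]+s*L[:,0]+c*L[:,1],L[:,2]]
    return (proj(r,W)-np.array([pts[i][0] for i in idx])).ravel()
s=least_squares(f,[.509,-.045,-.247]); print(s.x,s.fun.round(1))
p=s.x
t=cam("top")
def W(p,L):
    L=np.atleast_2d(L);c,s=np.cos(p[2]),np.sin(p[2]); return np.c_[p[0]+c*L[:,0]-s*L[:,1],p[1]+s*L[:,0]+c*L[:,1],L[:,2]]
out=[]
for rr in (r,t):
    im=np.ascontiguousarray(rr["color"][:,:,::-1])
    im=cv2.resize(im,None,fx=4,fy=4,interpolation=cv2.INTER_CUBIC)
    C=[(-.08,.0735,.033),(.08,.0735,.033),(.08,-.0735,.033),(-.08,-.0735,.033)]
    H=[(-.007,.03,.061),(.007,.03,.061),(.007,-.03,.061),(-.007,-.03,.061)]
    for Q in (C,H):
        a=proj(rr,W(p,Q)); cv2.polylines(im,[np.int32((a[:,::-1]+.5)*4)],True,(0,0,255),1)
    a=proj(rr,W(p,[(.069,.05,.041),(-.069,-.05,.041),(0,-.105,.066)]))
    for q in a: cv2.circle(im,(int(q[1]*4+2),int(q[0]*4+2)),4,(0,255,0),1)
    out.append(im)
cv2.imwrite("pics/fit_w.png",out[0][420:1220,800:1560][:600]) 
cv2.imwrite("pics/fit_w2.png",out[0][820:1220,800:1560])
cv2.imwrite("pics/fit_t.png",out[1][820:1300,1080:1640])
```

```text
[ 0.51284595 -0.04423984 -0.24469355] [ 0.6 -2.   0.4  1.8 -0.8 -0.  -0.5  1.7  0.7 -1.6]
```

View pics/fit_w.png

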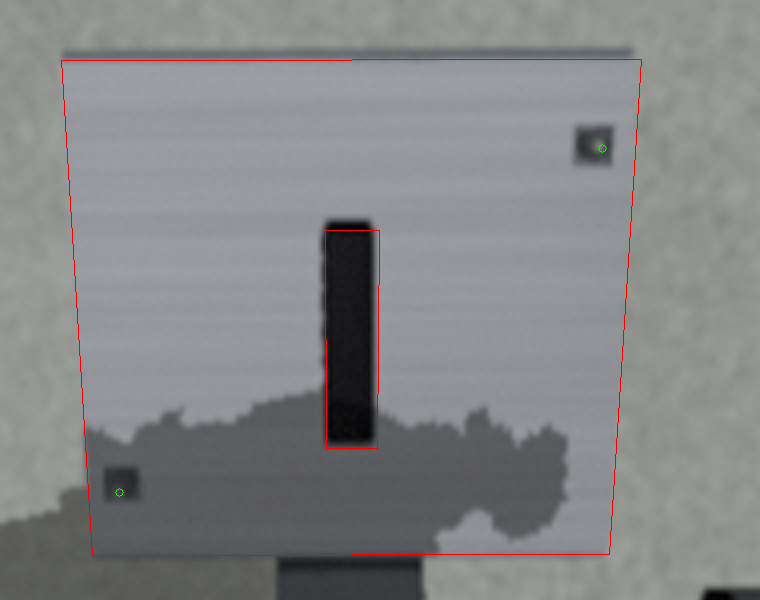

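View pics/fit_w2.png

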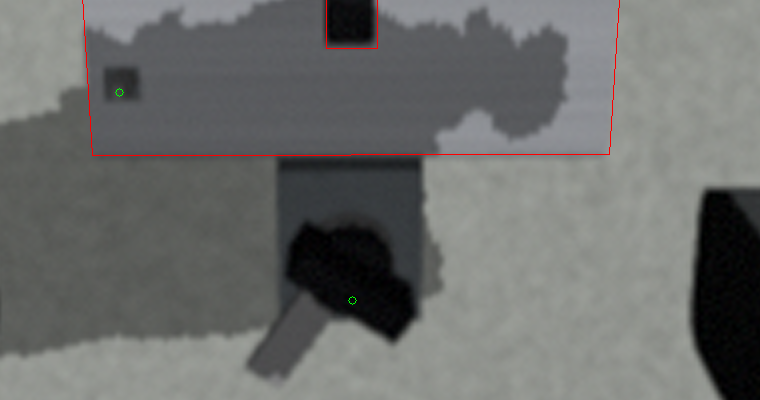

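View pics/fit_t.png

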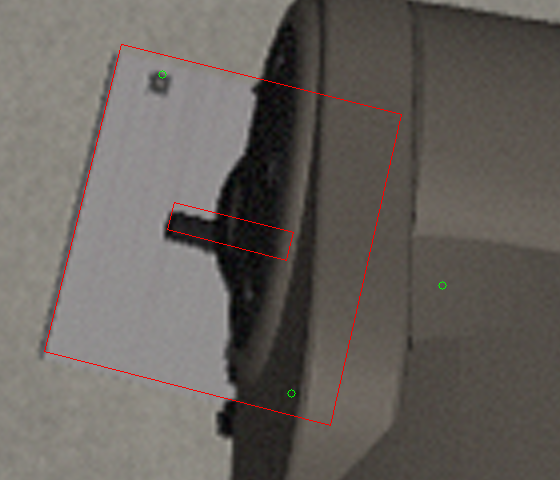

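Run:
```python
from h import *
plan([0.511,-0.0435,0.112],-0.246)
print(get_obs()["q"].round(2))
```

```text
plan [[0.069, -0.062, 7.517], [-0.001, 0.0, -0.004]] from [ 0.5089 -0.0446  0.2999] yaw -0.247
[-0.6   0.24  0.67  1.98 -0.18  0.98 -0.09]
```

{"api": "apply_moves", "payload": {"moves": [[[0.07, -0.04, 2.4], [0, 0, 0], 1], [[0.07, -0.04, 4.8], [0, 0, 0], 1], [[0.07, -0.04, 6.6], [0, 0, 0], 1], [[0.07, -0.04, 7.5], [0, 0, 0], 1], [[0.07, -0.04, 7.5], [0, 0, 0], 1], [[0.07, -0.04, 7.5], [0, 0, 0], -1], [[0.07, -0.04, 7.5], [0, 0, 0], -1], [[0.07, -0.04, 7.5], [0, 0, 0], -1], [[0.07, -0.04, 7.5], [0, 0, 0], -1], [[0.07, -0.04, 7.5], [0, 0, 0], -1], [[0.07, -0.04, 7.5], [0, 0, 0], -1], [[0.07, -0.04, 7.5], [0, 0, 0], -1]], "force": 60}}

```text
t: 5.28
eef_pos: [0.5112, -0.0444, 0.1131]
tool_rot: [-0.0, 0.992, -0.123, 0.0]
contact_force: [-1.2, 1.1, 6.6]
gripper_width: 0.149
```

Run:
```python
from h import *
o=get_obs(); print(o)
r=cam("wrist","w2")
```

```text
{'t': 5.275, 'q': array([-0.42358561,  0.54118316,  0.49370102,  2.10891361, -0.45300718,
        0.59336017,  0.14445522]), 'joint_vel': array([-0.0011498 ,  0.00094872, -0.0017525 , -0.001143  , -0.00080351,
       -0.00050889,  0.00033995]), 'joint_torque': array([ 2.80021308e-01, -4.36497581e+01,  7.52412021e+00, -1.53114063e+01,
        6.65124448e-03, -5.07378113e-01,  3.79128323e-03]), 'eef_pos': array([ 0.51123123, -0.0444023 ,  0.11307144]), 'tool_rot': array([-3.50766247e-04,  9.92351751e-01, -1.23441344e-01,  3.38534951e-04]), 'contact_force': array([-1.22777483,  1.13843941,  6.59802709]), 'torque': array([0.11427124, 0.34342704, 0.01895794]), 'gripper_width': 0.14937597956463464}
```

View pics/w2.png

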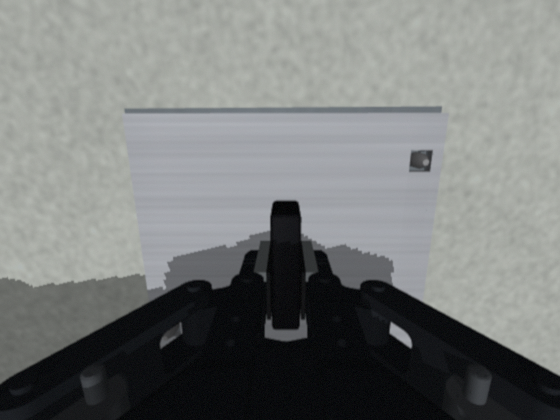

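{"api": "apply_moves", "payload": {"moves": [[[0, 0, -0.4], [0, 0, 0], -1], [[0, 0, -1.0], [0, 0, 0], -1], [[0, 0, -1.8], [0, 0, 0], -1], [[0, 0, -2.6], [0, 0, 0], -1], [[0, 0, -3.0], [0, 0, 0], -1], [[0.1, 1.5, -3.0], [0, 0, 0], -1], [[0.2, 3.2, -3.0], [0, 0, 0], -1], [[0.35, 5.2, -3.0], [0, 0, 0], -1], [[0.5, 7.2, -3.0], [0, 0, 0], -1], [[0.65, 9.2, -3.0], [0, 0, 0], -1], [[0.75, 10.7, -3.0], [0, 0, 0], -1], [[0.8, 11.6, -3.0], [0, 0, 0], -1], [[0.8, 11.6, -3.0], [0, 0, 0], -1], [[0.8, 11.6, -2.0], [0, 0, 0], -1], [[0.8, 11.6, -0.8], [0, 0, 0], -1], [[0.8, 11.6, 0.3], [0, 0, 0], -1], [[0.8, 11.6, 0.7], [0, 0, 0], -1], [[0.8, 11.6, 0.95], [0, 0, 0], -1], [[0.8, 11.6, 1.05], [0, 0, 0], -1], [[0.8, 11.6, 1.05], [0, 0, 0], -1]]}}

```text
t: 7.82
eef_pos: [0.4596, -0.3307, 0.0867]
tool_rot: [0.0, 0.992, -0.123, 0.0]
contact_force: [-0.3, 0.2, -3.1]
gripper_width: 0.147
```

Run:
```python
from h import *
o=get_obs(); print(o["eef_pos"],o["contact_force"],o["torque"],o["q"].round(2))
r=cam("scene","s2");r=cam("top","t2"); r=cam("wrist","w3")
```

```text
[ 0.45962296 -0.33071724  0.08669898] [-0.31939997  0.17619417 -3.10542779] [-0.09160671 -0.02069192  0.00662742] [ 0.15  0.65  0.48  1.99 -0.5   0.62  0.72]
```

View pics/s2.png

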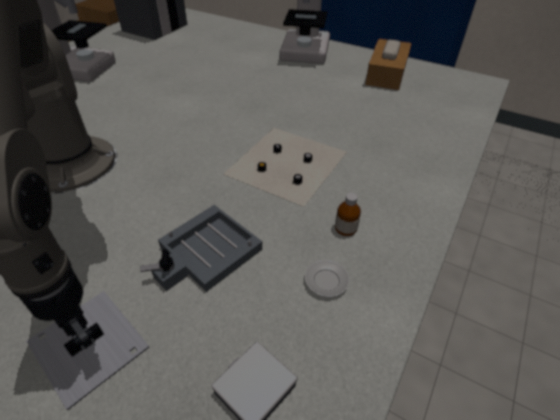

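View pics/w3.png

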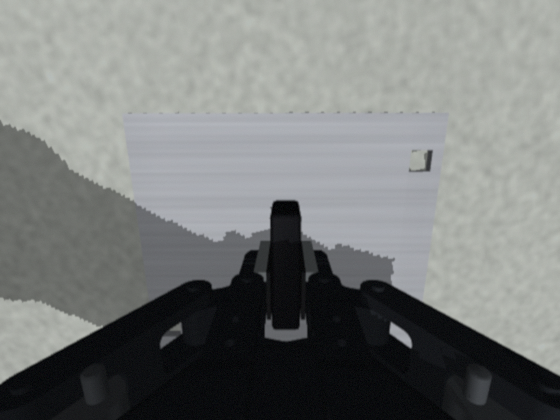

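{"api": "apply_moves", "payload": {"moves": [[[0, 0, 0.05], [0, 0, 0], -1], [[0, 0, 0.05], [0, 0, 0], -1], [[0, 0, 0.05], [0, 0, 0], 0], [[0, 0, 0.05], [0, 0, 0], 0.5], [[0, 0, 0.05], [0, 0, 0], 1], [[0, 0, 0.05], [0, 0, 0], 1], [[0, 0, 0.05], [0, 0, 0], 1], [[0, 0, -2], [0, 0, 0], 1], [[0, 0, -4.5], [0, 0, 0], 1], [[0, 0, -7], [0, 0, 0], 1], [[0, 0, -8.6], [0, 0, 0], 1], [[0, 0, -8.6], [0, 0, 0], 1]]}}

```text
t: 9.48
eef_pos: [0.4604, -0.3317, 0.3045]
tool_rot: [0.001, 0.992, -0.123, 0.003]
contact_force: [0.3, 0.6, -0.0]
gripper_width: 0.994
```

Run:
```python
from h import *
o=get_obs(); print(o["eef_pos"],o["contact_force"],o["q"].round(2))
r=cam("wrist","w4")
plan([0.50,0.0,0.33],-0.246)
plan([0.50,0.20,0.35],0.4)
```

```text
[ 0.46039541 -0.33167466  0.30450606] [ 0.31561326  0.55763644 -0.00660113] [-0.04  0.35  0.7   1.86 -0.27  1.02  0.53]
plan [[-1.672, -13.223, -1.109], [-0.0, -0.017, -0.007]] from [ 0.4597 -0.3308  0.3024] yaw -0.247
plan [[-3.628, -20.979, -1.914], [0.005, -0.017, -3.709]] from [ 0.4597 -0.3308  0.3024] yaw -0.247
```

View pics/w4.png

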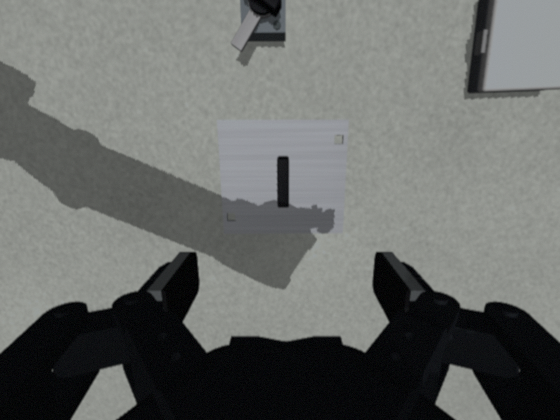

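{"api": "apply_moves", "payload": {"moves": [[[-0.5, -2.4, -0.2], [0, 0, 0], 1], [[-1, -4.8, -0.4], [0, 0, 0], 1], [[-1.3, -7.2, -0.6], [0, 0, 0], 1], [[-1.5, -9.6, -0.8], [0, 0, 0], 1], [[-1.67, -11.5, -1.0], [0, 0, 0], 1], [[-1.67, -13.2, -1.1], [0, 0, 0], 1], [[-1.67, -13.2, -1.1], [0, 0, 0], 1], [[-1.67, -13.2, -1.1], [0, 0, 0], 1], [[-1.67, -13.2, -1.1], [0, 0, 0], 1]]}}

```text
t: 10.65
eef_pos: [0.4991, -0.0019, 0.3281]
tool_rot: [0.0, 0.992, -0.125, -0.001]
contact_force: [0.0, -0.2, 0.1]
gripper_width: 0.996
```

Run:
```python
from h import *
o=get_obs(); print(o["eef_pos"],o["joint_vel"].round(3))
r=cam("wrist","w5")
o2=get_obs();print(o2["eef_pos"])
plan([0.50,0.18,0.33],-0.246)
```

```text
[ 0.49910738 -0.00190135  0.3280532 ] [ 0.001 -0.004 -0.    -0.005 -0.001 -0.001 -0.002]
[ 0.49921812 -0.00181528  0.32823017]
plan [[-1.769, -7.054, -0.073], [0.003, 0.004, -0.023]] from [ 0.4992 -0.0018  0.3282] yaw -0.25
```

View pics/w5.png

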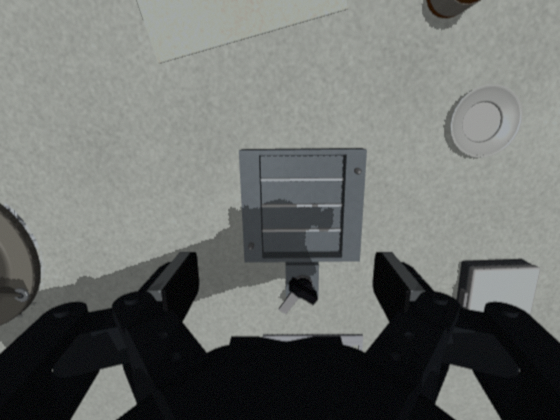

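Run:
```python
from h import *
r=cam("wrist")
im=cv2.resize(r["color"][140:270,225:385,::-1],None,fx=4.6,fy=4.6,interpolation=cv2.INTER_CUBIC)
cv2.imwrite("pics/w5z.png",im)
```

```text
(no output)
```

View pics/w5z.png

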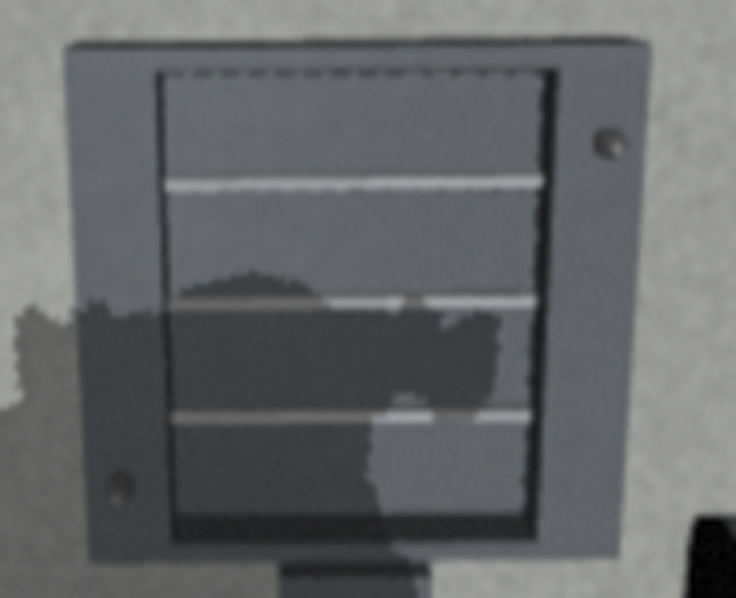

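Run:
```python
from h import *
r=cam("wrist")
D=[((68,46),(-.08,.0765,.028)),((650,44),(.08,.0765,.028)),((618,556),(.08,-.0765,.028)),((90,561),(-.08,-.0765,.028)),
((156,71),(-.055,.0705,.028)),((558,68),(.055,.0705,.028)),((536,540),(.055,-.0705,.028)),((174,543),(-.055,-.0705,.028)),
((610,143),(.069,.05,.035)),((120,483),(-.069,-.05,.035))]
px=np.array([[140+y/4.6-.4,225+x/4.6-.4] for (x,y),_ in D]); L=np.array([l for _,l in D])
def W(p,L):
    c,s=np.cos(p[2]),np.sin(p[2]); return np.c_[p[0]+c*L[:,0]-s*L[:,1],p[1]+s*L[:,0]+c*L[:,1],L[:,2]]
s=least_squares(lambda p:(proj(r,W(p,L))-px).ravel(),[.51,-.044,-.247]); print(s.x,s.fun.round(1).reshape(-1,2).tolist())
t=cam("top","t5")
im=cv2.resize(t["color"][200:330,270:410,::-1],None,fx=4.6,fy=4.6,interpolation=cv2.INTER_CUBIC)
cv2.imwrite("pics/t5z.png",im)
```

```text
[ 0.51266996 -0.04327349 -0.24277328] [[0.0, -1.1], [-0.4, 0.7], [0.5, 0.3], [0.2, -0.4], [-0.7, -0.0], [-0.6, 0.4], [0.1, 0.3], [0.0, -0.7], [0.1, 0.7], [1.4, -0.3]]
```

View pics/t5z.png

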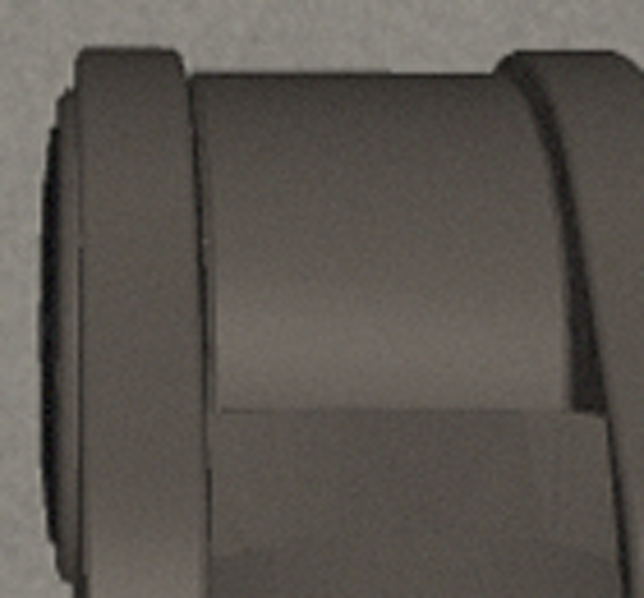

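{"api": "apply_moves", "payload": {"moves": [[[-0.6, -2.3, 0], [0, 0, 0], 1], [[-1.2, -4.7, 0], [0, 0, 0], 1], [[-1.75, -7.0, 0], [0, 0, 0], 1], [[-1.75, -7.0, 0], [0, 0, 0], 1], [[-1.75, -7.0, 0], [0, 0, 0], 1]]}}

```text
t: 11.48
eef_pos: [0.5002, 0.1792, 0.3285]
tool_rot: [0.0, 0.992, -0.124, -0.0]
contact_force: [0.9, -0.1, -0.1]
gripper_width: 0.997
```

Run:
```python
from h import *
r=cam("wrist","w6")
for n in ["mount1"]:
  for x in silhouettes("wrist",n):
    if x["conf"]<.3: continue
    m=x["mask"]; rr,cc=np.nonzero(m)
    print(x["pixel"],round(float(x["conf"]),2),m.sum(),rr.min(),rr.max(),cc.min(),cc.max(), back(r,x["pixel"],.010).round(4))
```

```text
[112.2, 322.9] 0.64 321 103 122 311 331 [[0.5683 0.2485 0.01  ]]
[61.9, 213.2] 0.62 401 51 73 203 225 [[0.4517 0.3379 0.01  ]]
[137.0, 239.9] 0.59 323 128 147 231 251 [[0.4578 0.245  0.01  ]]
```

View pics/w6.png

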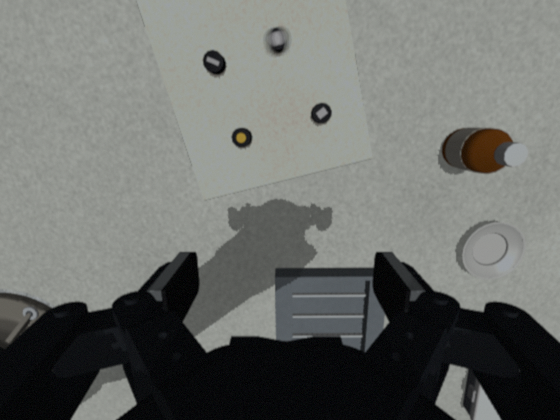

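Run:
```python
from h import *
r=cam("wrist","w7"); t=cam("top","t7")
for c,rr in (("wrist",r),("top",t)):
  for x in silhouettes(c,"mount1"):
    if x["conf"]<.3: continue
    m=x["mask"].astype(np.uint8); cs,_=cv2.findContours(m,0,2); (cx,cy),_,_=cv2.fitEllipse(max(cs,key=len))
    print(c,round(float(x["conf"]),2),[round(cy,1),round(cx,1)], back(rr,[cy,cx],.010).round(4)[0])
plan([0.4585,0.2435,0.077],-0.246)
```

```text
wrist 0.9 [112.1, 320.1] [0.5653 0.2484 0.01  ]
wrist 0.75 [46.0, 254.4] [0.5055 0.3415 0.01  ]
wrist 0.67 [61.6, 213.3] [0.4525 0.3375 0.01  ]
wrist 0.56 [136.3, 240.7] [0.4595 0.2448 0.01  ]
plan [[-2.259, -2.092, 10.071], [-0.001, -0.001, -0.02]] from [0.5003 0.1789 0.3288] yaw -0.249
```

View pics/w7.png

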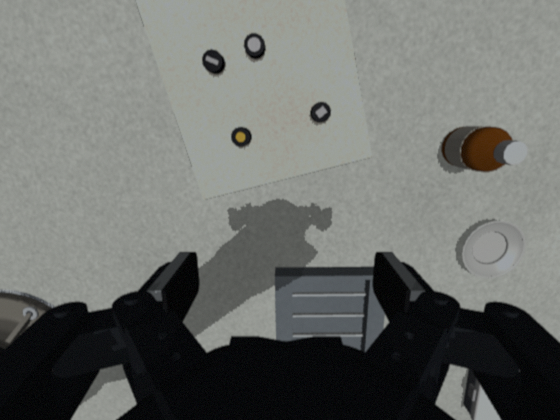

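{"api": "apply_moves", "payload": {"moves": [[[-1.1, -1.05, 2.0], [0, 0, 0], 1], [[-2.26, -2.1, 4.2], [0, 0, 0], 1], [[-2.26, -2.1, 6.4], [0, 0, 0], 0.5], [[-2.26, -2.1, 8.4], [0, 0, 0], 0.5], [[-2.26, -2.1, 9.6], [0, 0, 0], 0.5], [[-2.26, -2.1, 10.05], [0, 0, 0], 0.5], [[-2.26, -2.1, 10.05], [0, 0, 0], 0.5]]}}

```text
t: 12.65
eef_pos: [0.4585, 0.2445, 0.0775]
tool_rot: [0.0, 0.992, -0.124, -0.0]
contact_force: [0.3, -0.0, 0.9]
gripper_width: 0.751
```

Run:
```python
from h import *
o=get_obs(); print(o["eef_pos"],o["contact_force"],o["gripper_width"])
r=cam("wrist","w8")
```

```text
[0.45848548 0.24446699 0.07748583] [ 0.34943102 -0.00184052  0.89338518] 0.750500495307274
```

View pics/w8.png

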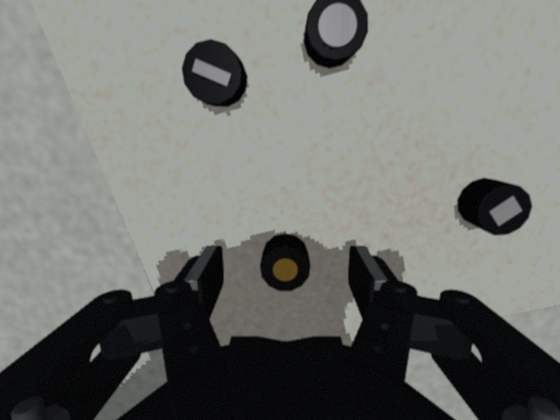

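Run:
```python
from h import *
r=cam("wrist"); print(proj(r,[[0.4585,0.2445,.018],[0.4585,.2445,0.]]), back(r,[269,285],.018), back(r,[24,338],.018), back(r,[71,211],.018), back(r,[210,505],.018))
```

```text
[[270.01705302 282.16784019]
 [254.45843302 282.44730693]] [[0.45998269 0.24469039 0.018     ]] [[0.50640314 0.34270346 0.018     ]] [[0.45260002 0.33872385 0.018     ]] [[0.56632609 0.24875297 0.018     ]]
```

{"api": "apply_moves", "payload": {"moves": [[[0, 0, 0], [0, 0, 0], -0.6], [[0, 0, 0], [0, 0, 0], -1], [[0, 0, 0], [0, 0, 0], -1], [[0, 0, 0], [0, 0, 0], -1], [[0, 0, 0], [0, 0, 0], -1], [[0, 0, -0.5], [0, 0, 0], -1], [[0, 0, -1.5], [0, 0, 0], -1], [[0, 0, -3], [0, 0, 0], -1]], "force": 40}}

```text
t: 13.75
eef_pos: [0.4576, 0.2444, 0.1532]
tool_rot: [0.001, 0.992, -0.123, -0.001]
contact_force: [-0.3, 0.3, 0.2]
gripper_width: 0.274
```

Run:
```python
from h import *
o=get_obs(); print(o["eef_pos"],o["contact_force"],o["gripper_width"])
plan([.4985,-.0959,.15],-.246); plan([.4985,-.0959,.0845],-.246)
```

```text
[0.45764844 0.24440558 0.15318347] [-0.25063206  0.32985254  0.22307891] 0.2742333235008724
plan [[4.92, 12.797, 0.14], [0.008, 0.006, -0.009]] from [0.4576 0.2444 0.1532] yaw -0.248
plan [[4.923, 12.793, 2.76], [0.008, 0.006, -0.009]] from [0.4576 0.2444 0.1532] yaw -0.248
```

{"api": "apply_moves", "payload": {"moves": [[[0.8, 2.1, 0.1], [0, 0, 0], -1], [[1.7, 4.3, 0.1], [0, 0, 0], -1], [[2.5, 6.5, 0.1], [0, 0, 0], -1], [[3.4, 8.7, 0.1], [0, 0, 0], -1], [[4.2, 10.9, 0.1], [0, 0, 0], -1], [[4.92, 12.8, 0.1], [0, 0, 0], -1], [[4.92, 12.8, 0.1], [0, 0, 0], -1], [[4.92, 12.8, 0.1], [0, 0, 0], -1]]}}

```text
t: 14.75
eef_pos: [0.499, -0.0951, 0.1502]
tool_rot: [-0.0, 0.992, -0.123, 0.0]
contact_force: [0.0, 0.1, -0.4]
gripper_width: 0.266
```

Run:
```python
from h import *
r=cam("wrist","w9")
o=get_obs(); print(o["eef_pos"],o["contact_force"],o["gripper_width"])
plan([.4985,-.0959,.0845],-.246)
```

```text
[ 0.49905489 -0.09433173  0.15012524] [ 0.10759     0.04209141 -0.13275222] 0.2701493063339227
plan [[-0.006, 0.068, 2.625], [-0.004, 0.001, 0.0]] from [ 0.4991 -0.0943  0.1501] yaw -0.246
```

View pics/w9.png

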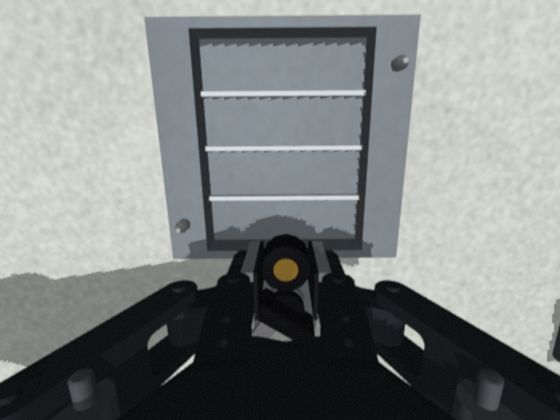

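```bash
cat >> h.py <<'E'
def W(p,L):
    L=np.atleast_2d(np.array(L,float)); c,s=np.cos(p[2]),np.sin(p[2]); return np.c_[p[0]+c*L[:,0]-s*L[:,1],p[1]+s*L[:,0]+c*L[:,1],L[:,2]]
E
python3 - <<'E'
from h import *
r=cam("wrist")
L=[(-.08,.0765,.028),(.08,.0765,.028),(-.055,.0705,.028),(.055,.0705,.028),(-.055,.036,.012),(.055,.036,.012),(-.055,0,.012),(.055,0,.012),(-.055,-.036,.012),(.055,-.036,.012),(.08,-.0765,.028),(-.08,-.0765,.028)]
px=np.array([(17,146),(15,420),(29,190),(27,376),(94.5,201),(92.5,366),(149,205),(148,362),(199,209),(198,359),(258,397),(259,174)])
L=np.array(L)
s=least_squares(lambda p:(proj(r,W(p,L))-px).ravel(),[.51,-.044,-.247]); print(s.x,s.fun.round(1).reshape(-1,2).tolist())
E
```

```text
[ 0.51216581 -0.04346757 -0.23838448] [[0.2, -1.7], [-0.0, 1.2], [-0.5, -1.4], [0.0, 1.2], [-0.1, 0.1], [0.6, -0.0], [0.2, 0.4], [-0.0, 0.6], [0.1, 0.4], [-0.1, 0.5], [-0.1, -0.4], [0.6, -0.8]]
```

{"api": "apply_moves", "payload": {"moves": [[[0, 0.04, 1.2], [0, 0, 0], -1], [[0, 0.04, 2.1], [0, 0, 0], -1], [[0, 0.04, 2.62], [0, 0, 0], -1], [[0, 0.04, 2.62], [0, 0, 0], -1], [[0, 0.04, 2.62], [0, 0, 0], -0.2], [[0, 0.04, 2.62], [0, 0, 0], 0], [[0, 0.04, 2.62], [0, 0, 0], 0], [[0, 0.04, 1.6], [0, 0, 0], 0], [[0, 0.04, 0], [0, 0, 0], 0], [[0, 0.04, -1.5], [0, 0, 0], 0]]}}

```text
t: 16.1
eef_pos: [0.4987, -0.0967, 0.1887]
tool_rot: [-0.0, 0.992, -0.124, 0.0]
contact_force: [0.1, 0.4, -0.4]
gripper_width: 0.5
```

Run:
```python
from h import *
r=cam("wrist","w10")
o=get_obs(); print(o["eef_pos"],o["contact_force"],o["gripper_width"])
plan([.566,.2485,.15],-.246);plan([.566,.2485,.0775],-.246)
```

```text
[ 0.50086475 -0.09738302  0.19289882] [ 1.02379523e+00 -9.76161276e-04  2.17558512e+00] 0.49822930712428104
plan [[-0.89, -14.048, 1.735], [-0.01, -0.037, -0.015]] from [ 0.5009 -0.0974  0.1929] yaw -0.249
plan [[-0.909, -14.043, 4.635], [-0.01, -0.037, -0.015]] from [ 0.5009 -0.0974  0.1929] yaw -0.249
```

View pics/w10.png

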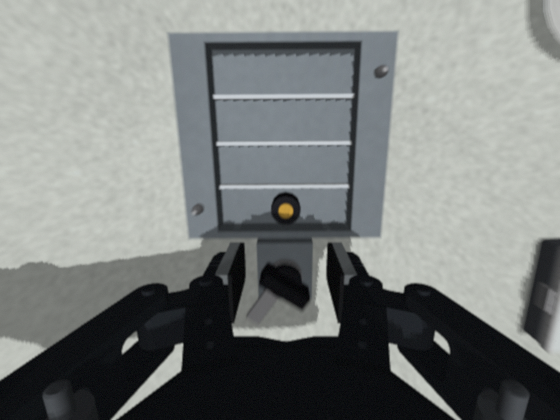

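{"api": "apply_moves", "payload": {"moves": [[[-0.1, -2.3, 0], [0, 0, 0], 0.5], [[-0.3, -4.7, 0.3], [0, 0, 0], 0.5], [[-0.5, -7.1, 0.6], [0, 0, 0], 0.5], [[-0.6, -9.5, 1.0], [0, 0, 0], 0.5], [[-0.8, -11.9, 1.4], [0, 0, 0], 0.5], [[-0.9, -14.05, 1.7], [0, 0, 0], 0.5], [[-0.9, -14.05, 1.7], [0, 0, 0], 0.5], [[-0.9, -14.05, 1.7], [0, 0, 0], 0.5]]}}

```text
t: 17.15
eef_pos: [0.5629, 0.2487, 0.1447]
tool_rot: [0.0, 0.992, -0.124, -0.0]
contact_force: [-0.5, 0.2, 0.2]
gripper_width: 0.752
```

Run:
```python
from h import *
r=cam("wrist","w11")
o=get_obs(); print(o["eef_pos"])
for x in silhouettes("wrist","mount1"):
    if x["conf"]<.3: continue
    m=x["mask"].astype(np.uint8); cs,_=cv2.findContours(m,0,2); (cx,cy),_,_=cv2.fitEllipse(max(cs,key=len))
    print(round(float(x["conf"]),2),[round(cy,1),round(cx,1)], back(r,[cy,cx],.010).round(4)[0])
plan([.566,.2485,.0775],-.246)
```

```text
[0.56309772 0.2477584  0.14494835]
0.98 [112.7, 164.3] [0.5046 0.3419 0.01  ]
0.9 [221.0, 286.6] [0.565  0.2482 0.01  ]
0.67 [139.2, 93.8] [0.4519 0.3374 0.01  ]
plan [[0.097, -0.073, 2.703], [0.005, -0.001, -0.023]] from [0.5632 0.2474 0.1451] yaw -0.25
```

View pics/w11.png

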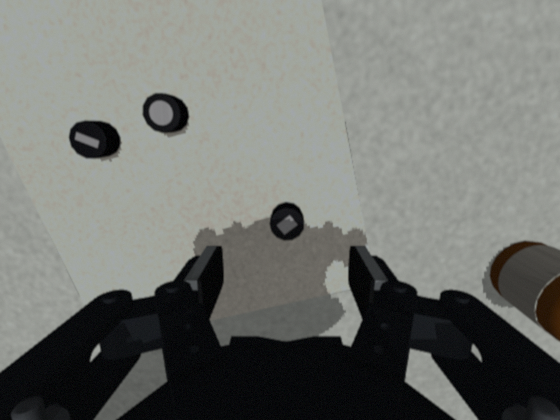

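{"api": "apply_moves", "payload": {"moves": [[[0.06, -0.05, 1.5], [0, 0, 0], 0.5], [[0.06, -0.05, 2.5], [0, 0, 0], 0.5], [[0.06, -0.05, 2.7], [0, 0, 0], 0.5], [[0.06, -0.05, 2.7], [0, 0, 0], 0], [[0.06, -0.05, 2.7], [0, 0, 0], -1], [[0.06, -0.05, 2.7], [0, 0, 0], -1], [[0.06, -0.05, 2.7], [0, 0, 0], -1], [[0.06, -0.05, 2.7], [0, 0, 0], -1], [[0.06, -0.05, 2.7], [0, 0, 0], -1], [[0.06, -0.05, 2.2], [0, 0, 0], -1], [[0.06, -0.05, 1.2], [0, 0, 0], -1], [[0.06, -0.05, 0], [0, 0, 0], -1], [[0.06, -0.05, 0], [0, 0, 0], -1]]}}

```text
t: 18.88
eef_pos: [0.5663, 0.251, 0.1481]
tool_rot: [-0.002, 0.992, -0.123, 0.002]
contact_force: [-0.6, -0.5, 0.4]
gripper_width: 0.269
```

Run:
```python
from h import *
o=get_obs(); print(o["eef_pos"],o["contact_force"],o["gripper_width"])
plan([.5073,-.0612,.15],-.244); plan([.5073,-.0612,.0845],-.244)
```

```text
[0.56634413 0.25100872 0.1480625 ] [-0.61574906 -0.54134937  0.41939469] 0.2689986022200153
plan [[0.77, 12.686, -0.124], [-0.022, -0.022, -0.02]] from [0.5663 0.251  0.1481] yaw -0.248
plan [[0.76, 12.696, 2.496], [-0.022, -0.022, -0.02]] from [0.5663 0.251  0.1481] yaw -0.248
```

{"api": "apply_moves", "payload": {"moves": [[[0.1, 2.1, 0], [0, 0, 0], -1], [[0.3, 4.3, 0], [0, 0, 0], -1], [[0.4, 6.5, 0], [0, 0, 0], -1], [[0.5, 8.7, 0], [0, 0, 0], -1], [[0.7, 10.9, 0], [0, 0, 0], -1], [[0.8, 12.6, 0], [0, 0, 0], -1], [[0.8, 12.6, 0], [0, 0, 0], -1], [[0.8, 12.6, 0], [0, 0, 0], -1], [[0.8, 12.6, 0], [0, 0, 0], -1]]}}

```text
t: 20.0
eef_pos: [0.5073, -0.0584, 0.1447]
tool_rot: [-0.0, 0.993, -0.122, -0.0]
contact_force: [0.5, 0.6, -0.9]
gripper_width: 0.268
```

Run:
```python
from h import *
r=cam("wrist","w12"); o=get_obs(); print(o["eef_pos"],o["joint_vel"].round(3),o["gripper_width"])
plan([.5073,-.0612,.0845],-.244)
```

```text
[ 0.50733302 -0.05842433  0.1447543 ] [-0.001  0.001  0.004  0.     0.001 -0.002  0.001] 0.26883052765478777
plan [[0.026, 0.109, 2.41], [-0.003, 0.001, -0.005]] from [ 0.5073 -0.0584  0.1448] yaw -0.245
```

View pics/w12.png

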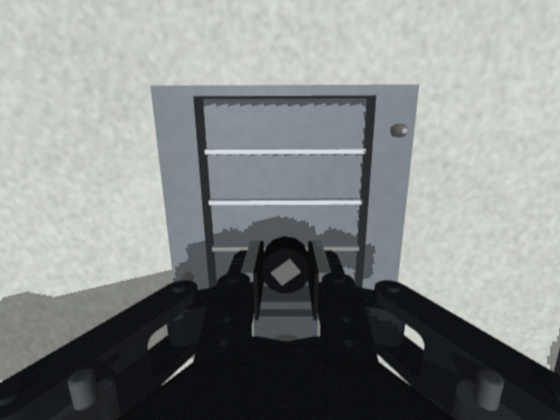

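{"api": "apply_moves", "payload": {"moves": [[[0.02, 0.1, 1.0], [0, 0, 0], -1], [[0.02, 0.1, 1.9], [0, 0, 0], -1], [[0.02, 0.1, 2.4], [0, 0, 0], -1], [[0.02, 0.1, 2.4], [0, 0, 0], -1], [[0.02, 0.1, 2.4], [0, 0, 0], -0.2], [[0.02, 0.1, 2.4], [0, 0, 0], 0], [[0.02, 0.1, 2.4], [0, 0, 0], 0], [[0.02, 0.1, 1.4], [0, 0, 0], 0], [[0.02, 0.1, 0], [0, 0, 0], 0], [[0.02, 0.1, -1.5], [0, 0, 0], 0]]}}

```text
t: 21.3
eef_pos: [0.5066, -0.0626, 0.1834]
tool_rot: [0.0, 0.992, -0.124, -0.0]
contact_force: [1.3, 0.6, -0.2]
gripper_width: 0.501
```

Run:
```python
from h import *
r=cam("wrist","w13")
o=get_obs(); print(o["eef_pos"],o["contact_force"],o["gripper_width"])
plan([.505,.342,.15],-.246);
```

```text
[ 0.50892035 -0.06315293  0.18776904] [ 1.65447327 -0.17469601  2.3880157 ] 0.4970364820390809
plan [[-4.147, -15.667, 1.518], [-0.012, -0.034, -0.014]] from [ 0.5089 -0.0632  0.1878] yaw -0.248
```

View pics/w13.png

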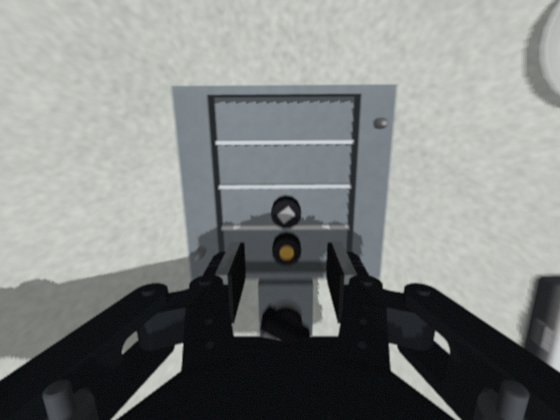

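{"api": "apply_moves", "payload": {"moves": [[[-0.6, -2.2, 0], [0, 0, 0], 0], [[-1.2, -4.5, 0.3], [0, 0, 0], 0], [[-1.8, -6.8, 0.6], [0, 0, 0], 0], [[-2.4, -9.1, 0.9], [0, 0, 0], 0], [[-3.0, -11.4, 1.2], [0, 0, 0], 0], [[-3.6, -13.7, 1.5], [0, 0, 0], 0], [[-4.1, -15.65, 1.5], [0, 0, 0], 0], [[-4.1, -15.65, 1.5], [0, 0, 0], 0], [[-4.1, -15.65, 1.5], [0, 0, 0], 0], [[-4.1, -15.65, 1.5], [0, 0, 0], 0]]}}

```text
t: 22.6
eef_pos: [0.5038, 0.34, 0.145]
tool_rot: [0.0, 0.992, -0.125, 0.0]
contact_force: [-0.0, -0.3, -0.1]
gripper_width: 0.507
```

Run:
```python
from h import *
r=cam("wrist","w14")
o=get_obs(); print(o["eef_pos"],o["gripper_width"])
for x in silhouettes("wrist","mount1"):
    if x["conf"]<.3: continue
    m=x["mask"].astype(np.uint8); cs,_=cv2.findContours(m,0,2); (cx,cy),_,_=cv2.fitEllipse(max(cs,key=len))
    print(round(float(x["conf"]),2),[round(cy,1),round(cx,1)], back(r,[cy,cx],.010).round(4)[0])
plan([.505,.342,.0775],-.246)
```

```text
[0.503836   0.34011942 0.14507044] 0.5000736888747432
0.59 [219.2, 284.2] [0.5046 0.3413 0.01  ]
plan [[0.029, -0.076, 2.703], [0.002, -0.001, -0.021]] from [0.5038 0.3404 0.1451] yaw -0.25
```

View pics/w14.png

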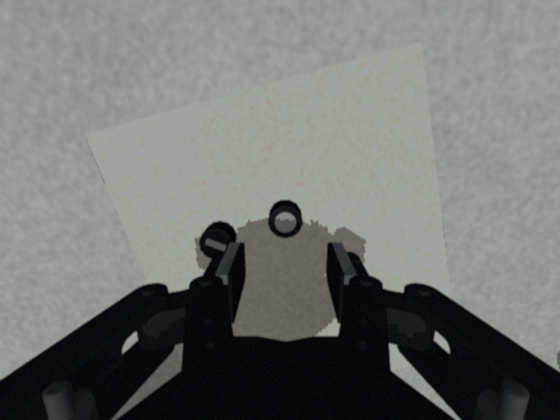

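{"api": "apply_moves", "payload": {"moves": [[[0.03, -0.05, 0.8], [0, 0, 0], -0.15], [[0.03, -0.05, 1.6], [0, 0, 0], -0.15], [[0.03, -0.05, 2.3], [0, 0, 0], -0.15], [[0.03, -0.05, 2.7], [0, 0, 0], -0.15], [[0.03, -0.05, 2.7], [0, 0, 0], -0.3], [[0.03, -0.05, 2.7], [0, 0, 0], -1], [[0.03, -0.05, 2.7], [0, 0, 0], -1], [[0.03, -0.05, 2.7], [0, 0, 0], -1], [[0.03, -0.05, 2.7], [0, 0, 0], -1], [[0.03, -0.05, 2.2], [0, 0, 0], -1], [[0.03, -0.05, 1.2], [0, 0, 0], -1], [[0.03, -0.05, 0], [0, 0, 0], -1], [[0.03, -0.05, 0], [0, 0, 0], -1], [[0.03, -0.05, 0], [0, 0, 0], -1]]}}

```text
t: 24.45
eef_pos: [0.5041, 0.3429, 0.1449]
tool_rot: [-0.0, 0.992, -0.123, -0.0]
contact_force: [0.1, -0.2, -0.7]
gripper_width: 0.269
```

Run:
```python
from h import *
r=cam("wrist","w15")
o=get_obs(); print(o["eef_pos"],o["contact_force"],o["gripper_width"])
plan([.5160,-.0263,.148],-.244)
```

```text
[0.50388501 0.34272939 0.14437438] [ 0.22192749  0.26734206 -0.02575855] 0.27282704169315464
plan [[4.084, 14.193, -0.137], [0.004, 0.004, -0.019]] from [0.5039 0.3427 0.1444] yaw -0.247
```

View pics/w15.png

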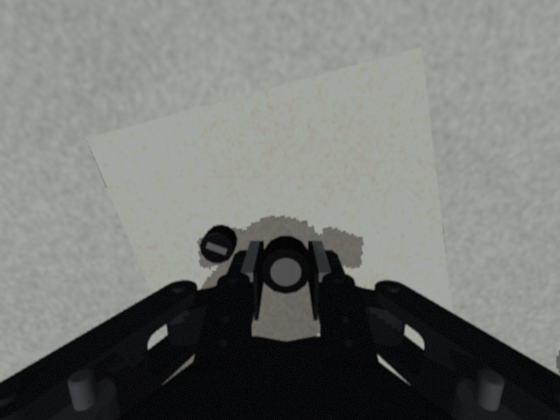

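{"api": "apply_moves", "payload": {"moves": [[[0.6, 2.2, -0.1], [0, 0, 0], -1], [[1.2, 4.4, -0.1], [0, 0, 0], -1], [[1.9, 6.6, -0.1], [0, 0, 0], -1], [[2.5, 8.8, -0.1], [0, 0, 0], -1], [[3.2, 11.0, -0.1], [0, 0, 0], -1], [[3.8, 13.1, -0.1], [0, 0, 0], -1], [[4.1, 14.2, -0.1], [0, 0, 0], -1], [[4.1, 14.2, -0.1], [0, 0, 0], -1], [[4.1, 14.2, -0.1], [0, 0, 0], -1], [[4.1, 14.2, -0.1], [0, 0, 0], -1]]}}

```text
t: 25.75
eef_pos: [0.5167, -0.0248, 0.147]
tool_rot: [-0.0, 0.992, -0.122, -0.0]
contact_force: [0.1, 0.6, -0.5]
gripper_width: 0.275
```

Run:
```python
from h import *
r=cam("wrist","w16"); o=get_obs(); print(o["eef_pos"],o["joint_vel"].round(3),o["gripper_width"])
plan([.5160,-.0263,.0845],-.244)
```

```text
[ 0.51676512 -0.02494448  0.14712685] [ 0.    -0.002  0.007 -0.002  0.001  0.001  0.001] 0.2726534463147911
plan [[-0.015, 0.061, 2.505], [-0.002, 0.003, -0.006]] from [ 0.5168 -0.0249  0.1471] yaw -0.245
```

View pics/w16.png

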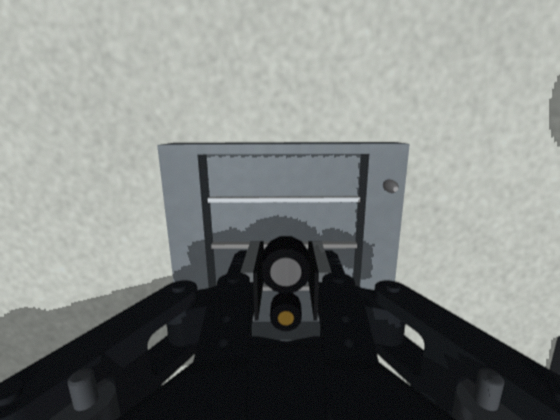

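{"api": "apply_moves", "payload": {"moves": [[[-0.01, 0.06, 1.1], [0, 0, 0], -1], [[-0.01, 0.06, 2.0], [0, 0, 0], -1], [[-0.01, 0.06, 2.5], [0, 0, 0], -1], [[-0.01, 0.06, 2.5], [0, 0, 0], -1], [[-0.01, 0.06, 2.5], [0, 0, 0], -0.2], [[-0.01, 0.06, 2.5], [0, 0, 0], 0], [[-0.01, 0.06, 2.5], [0, 0, 0], 0], [[-0.01, 0.06, 1.5], [0, 0, 0], 0], [[-0.01, 0.06, 0], [0, 0, 0], 0], [[-0.01, 0.06, -1.5], [0, 0, 0], 0]]}}

```text
t: 27.05
eef_pos: [0.516, -0.0278, 0.186]
tool_rot: [0.0, 0.992, -0.124, -0.0]
contact_force: [0.8, 1.0, 1.1]
gripper_width: 0.503
```

Run:
```python
from h import *
r=cam("wrist","w17")
o=get_obs(); print(o["eef_pos"],o["contact_force"],o["gripper_width"])
plan([.4515,.338,.15],-.246);
```

```text
[ 0.51828412 -0.0282177   0.19036174] [0.8583436  0.59777165 2.87033177] 0.49908738060292746
plan [[-6.202, -13.538, 1.611], [-0.014, -0.034, -0.014]] from [ 0.5183 -0.0282  0.1904] yaw -0.249
```

View pics/w17.png

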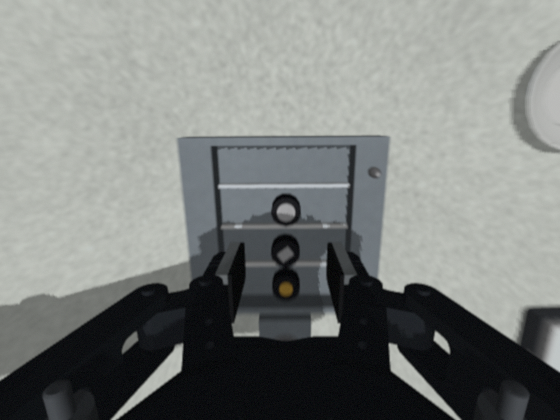

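Three in place; now the last one (steel strip).

{"api": "apply_moves", "payload": {"moves": [[[-0.9, -2.1, 0], [0, 0, 0], 0.3], [[-1.9, -4.2, 0.3], [0, 0, 0], 0.3], [[-2.8, -6.3, 0.6], [0, 0, 0], 0.3], [[-3.8, -8.4, 0.9], [0, 0, 0], 0.3], [[-4.8, -10.5, 1.2], [0, 0, 0], 0.3], [[-5.7, -12.6, 1.6], [0, 0, 0], 0.3], [[-6.15, -13.5, 1.6], [0, 0, 0], 0.3], [[-6.15, -13.5, 1.6], [0, 0, 0], 0.3], [[-6.15, -13.5, 1.6], [0, 0, 0], 0.3]]}}

```text
t: 28.22
eef_pos: [0.4503, 0.3356, 0.1449]
tool_rot: [0.0, 0.992, -0.124, 0.0]
contact_force: [0.4, -0.7, -1.4]
gripper_width: 0.65
```

Run:
```python
from h import *
r=cam("wrist","w18")
for x in silhouettes("wrist","mount1"):
    if x["conf"]<.3: continue
    m=x["mask"].astype(np.uint8); cs,_=cv2.findContours(m,0,2); (cx,cy),_,_=cv2.fitEllipse(max(cs,key=len))
    print(round(float(x["conf"]),2),[round(cy,1),round(cx,1)], back(r,[cy,cx],.010).round(4)[0])
plan([.4515,.338,.0775],-.246)
```

```text
0.67 [218.3, 285.1] [0.4519 0.3374 0.01  ]
plan [[0.008, -0.121, 2.703], [0.003, -0.002, -0.025]] from [0.4505 0.3352 0.1451] yaw -0.25
```

View pics/w18.png

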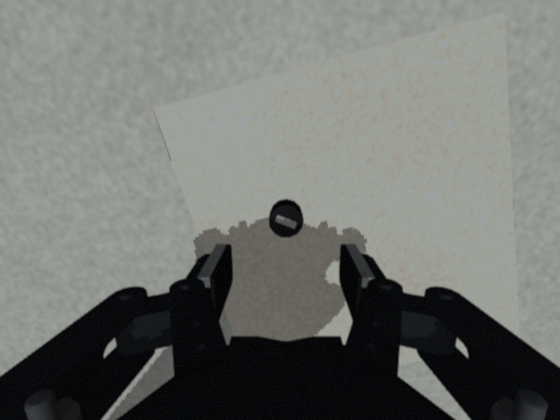

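{"api": "apply_moves", "payload": {"moves": [[[0.02, -0.09, 1.5], [0, 0, 0], 0.3], [[0.02, -0.09, 2.5], [0, 0, 0], 0.3], [[0.02, -0.09, 2.7], [0, 0, 0], 0.3], [[0.02, -0.09, 2.7], [0, 0, 0], 0], [[0.02, -0.09, 2.7], [0, 0, 0], -1], [[0.02, -0.09, 2.7], [0, 0, 0], -1], [[0.02, -0.09, 2.7], [0, 0, 0], -1], [[0.02, -0.09, 2.7], [0, 0, 0], -1], [[0.02, -0.09, 2.7], [0, 0, 0], -1], [[0.02, -0.09, 2.2], [0, 0, 0], -1], [[0.02, -0.09, 1.2], [0, 0, 0], -1], [[0.02, -0.09, 0], [0, 0, 0], -1], [[0.02, -0.09, 0], [0, 0, 0], -1], [[0.02, -0.09, 0], [0, 0, 0], -1]]}}

```text
t: 30.08
eef_pos: [0.4505, 0.3392, 0.145]
tool_rot: [-0.0, 0.992, -0.123, -0.0]
contact_force: [-0.8, -0.6, -0.2]
gripper_width: 0.264
```

Run:
```python
from h import *
o=get_obs(); print(o["eef_pos"],o["contact_force"],o["gripper_width"])
plan([.5245,.0081,.148],-.244)
```

```text
[0.450495   0.33924052 0.14495176] [-0.7550038  -0.61727642 -0.22336197] 0.2639616378073345
plan [[6.11, 12.119, -0.126], [-0.001, 0.001, -0.018]] from [0.4505 0.3392 0.145 ] yaw -0.247
```

{"api": "apply_moves", "payload": {"moves": [[[1.0, 2.0, -0.1], [0, 0, 0], -1], [[2.0, 4.0, -0.1], [0, 0, 0], -1], [[3.0, 6.0, -0.1], [0, 0, 0], -1], [[4.0, 8.0, -0.1], [0, 0, 0], -1], [[5.0, 10.0, -0.1], [0, 0, 0], -1], [[6.1, 12.1, -0.1], [0, 0, 0], -1], [[6.1, 12.1, -0.1], [0, 0, 0], -1], [[6.1, 12.1, -0.1], [0, 0, 0], -1], [[6.1, 12.1, -0.1], [0, 0, 0], -1]]}}

```text
t: 31.2
eef_pos: [0.5241, 0.0104, 0.1469]
tool_rot: [-0.0, 0.993, -0.122, -0.001]
contact_force: [-0.5, -0.2, 0.1]
gripper_width: 0.268
```

Run:
```python
from h import *
r=cam("wrist","w19"); o=get_obs(); print(o["eef_pos"],o["joint_vel"].round(3),o["gripper_width"])
plan([.5245,.0081,.0845],-.244)
```

```text
[0.52422993 0.01035254 0.14700323] [-0.001 -0.005  0.004 -0.003  0.     0.     0.001] 0.26922040168721295
plan [[0.035, 0.085, 2.5], [-0.002, 0.006, -0.003]] from [0.5242 0.0104 0.147 ] yaw -0.244
```

View pics/w19.png

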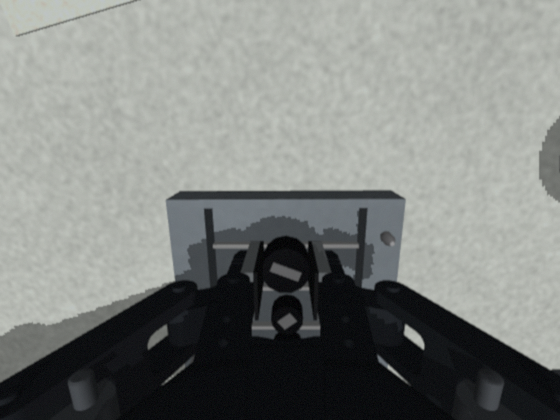

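{"api": "apply_moves", "payload": {"moves": [[[0.03, 0.08, 1.1], [0, 0, 0], -1], [[0.03, 0.08, 2.0], [0, 0, 0], -1], [[0.03, 0.08, 2.5], [0, 0, 0], -1], [[0.03, 0.08, 2.5], [0, 0, 0], -1], [[0.03, 0.08, 2.5], [0, 0, 0], -0.2], [[0.03, 0.08, 2.5], [0, 0, 0], 0], [[0.03, 0.08, 2.5], [0, 0, 0], 0], [[0.03, 0.08, 1.5], [0, 0, 0], 0], [[0.03, 0.08, 0], [0, 0, 0], 0], [[0.03, 0.08, -1.5], [0, 0, 0], 0], [[0.03, 2.0, -2], [0, 0, 0], 0], [[0.03, 3.5, -3], [0, 0, 0], 0], [[0.03, 3.5, -3], [0, 0, 0], 0], [[0.03, 3.5, -3], [0, 0, 0], 0]]}}

```text
t: 33.0
eef_pos: [0.5039, -0.0759, 0.2224]
tool_rot: [-0.0, 0.992, -0.123, 0.0]
contact_force: [-0.7, -0.3, 0.1]
gripper_width: 0.496
```

Run:
```python
from h import *
r=cam("wrist","w20"); o=get_obs(); print(o["eef_pos"])
for x in silhouettes("wrist","mount1"):
    if x["conf"]<.3: continue
    m=x["mask"].astype(np.uint8); cs,_=cv2.findContours(m,0,2); (cx,cy),_,_=cv2.fitEllipse(max(cs,key=len))
    print(round(float(x["conf"]),2),[round(cy,1),round(cx,1)], back(r,[cy,cx],.015).round(4)[0])
r=cam("scene","s20")
print([ (x["pixel"],x["conf"]) for x in look_for("scene","mount1")])
plan([.4597,-.3307,.20],-.247)
```

```text
[ 0.50386626 -0.07537815  0.22201534]
0.87 [218.9, 285.3] [ 0.4999 -0.097   0.015 ]
0.86 [147.2, 285.4] [ 0.5172 -0.0291  0.015 ]
0.77 [107.4, 285.4] [0.5258 0.005  0.015 ]
0.61 [186.5, 285.0] [ 0.5077 -0.0651  0.015 ]
[([231.7, 227.6], 0.7), ([258.6, 191.9], 0.46)]
plan [[0.772, 10.337, 0.87], [0.001, 0.007, 0.008]] from [ 0.5038 -0.0754  0.2217] yaw -0.246
```

View pics/w20.png

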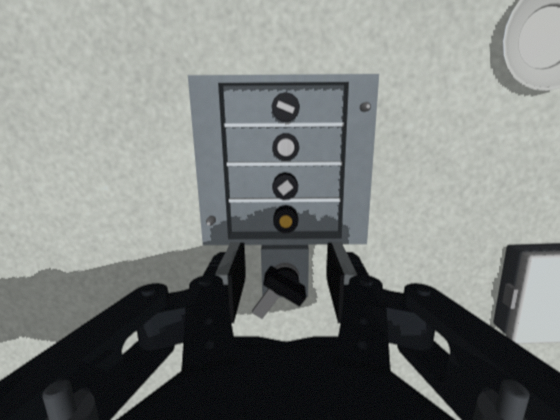

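View pics/s20.png

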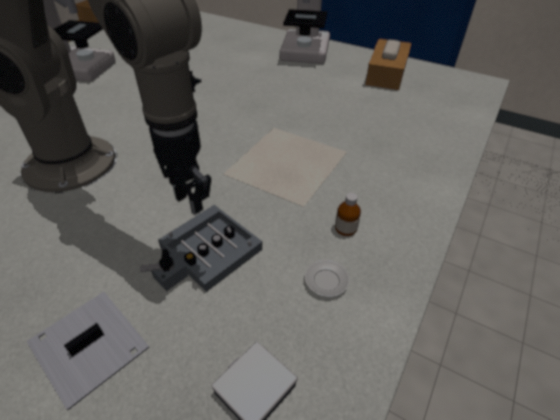

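{"api": "apply_moves", "payload": {"moves": [[[0.2, 2.2, 0], [0, 0, 0], 1], [[0.3, 4.5, 0], [0, 0, 0], 1], [[0.5, 6.8, 0], [0, 0, 0], 1], [[0.7, 9.0, 0.4], [0, 0, 0], 1], [[0.77, 10.35, 0.85], [0, 0, 0], 1], [[0.77, 10.35, 0.85], [0, 0, 0], 1], [[0.77, 10.35, 0.85], [0, 0, 0], 1], [[0.77, 10.35, 0.85], [0, 0, 0], 1]]}}

```text
t: 34.2
eef_pos: [0.4601, -0.3305, 0.2012]
tool_rot: [-0.0, 0.993, -0.122, 0.0]
contact_force: [-0.2, 0.0, -0.1]
gripper_width: 0.999
```

Run:
```python
from h import *
r=cam("wrist","w21"); 
plan([.4597,-.3307,.0858],-.247)
```

```text
plan [[-0.012, 0.009, 4.618], [-0.004, -0.001, 0.012]] from [ 0.46   -0.3306  0.2013] yaw -0.245
```

View pics/w21.png

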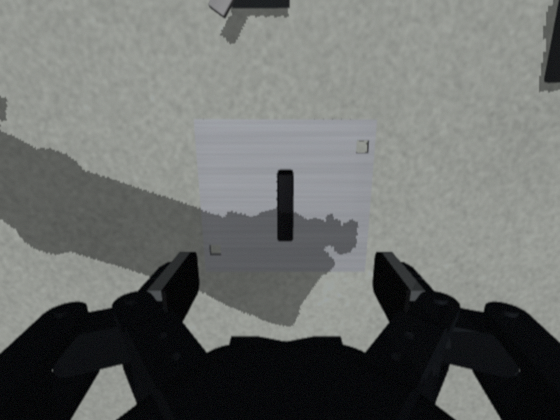

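{"api": "apply_moves", "payload": {"moves": [[[-0.01, 0.01, 1.8], [0, 0, 0.01], 1], [[-0.01, 0.01, 3.4], [0, 0, 0.01], 1], [[-0.01, 0.01, 4.3], [0, 0, 0.01], 1], [[-0.01, 0.01, 4.6], [0, 0, 0.01], 1], [[-0.01, 0.01, 4.6], [0, 0, 0.01], 0], [[-0.01, 0.01, 4.6], [0, 0, 0.01], -1], [[-0.01, 0.01, 4.6], [0, 0, 0.01], -1], [[-0.01, 0.01, 4.6], [0, 0, 0.01], -1], [[-0.01, 0.01, 4.6], [0, 0, 0.01], -1], [[-0.01, 0.01, 4.6], [0, 0, 0.01], -1], [[-0.01, 0.01, 4.6], [0, 0, 0.01], -1]], "force": 60}}

```text
t: 35.62
eef_pos: [0.4591, -0.3325, 0.0869]
tool_rot: [0.0, 0.992, -0.124, 0.0]
contact_force: [-2.1, 1.2, 5.3]
gripper_width: 0.144
```

Run:
```python
from h import *
r=cam("wrist","w22"); o=get_obs(); print(o["eef_pos"],o["contact_force"],o["gripper_width"],o["q"].round(2))
plan([.5112,-.0444,.19],-.247)
```

```text
[ 0.45914089 -0.33249184  0.08695505] [-1.25039046  0.9124525   6.0556146 ] 0.1467990684060129 [ 0.25  0.62  0.35  1.98 -0.37  0.59  0.6 ]
plan [[-0.822, -11.681, -4.122], [-0.0, -0.006, -0.013]] from [ 0.4591 -0.3325  0.087 ] yaw -0.249
```

View pics/w22.png

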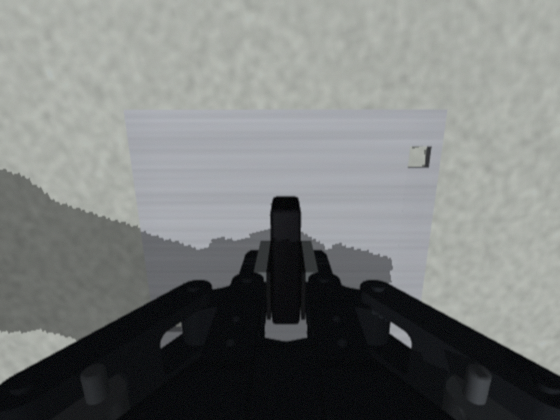

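{"api": "apply_moves", "payload": {"moves": [[[0, 0, -0.6], [0, 0, 0], -1], [[0, 0, -1.6], [0, 0, 0], -1], [[0, 0, -2.8], [0, 0, 0], -1], [[0, 0, -3.6], [0, 0, 0], -1], [[-0.1, -1.5, -3.6], [0, 0, 0], -1], [[-0.3, -3.3, -3.6], [0, 0, 0], -1], [[-0.4, -5.3, -3.6], [0, 0, 0], -1], [[-0.5, -7.3, -3.6], [0, 0, 0], -1], [[-0.7, -9.3, -3.6], [0, 0, 0], -1], [[-0.8, -10.8, -3.6], [0, 0, 0], -1], [[-0.83, -11.6, -3.6], [0, 0, 0], -1], [[-0.83, -11.6, -3.0], [0, 0, 0], -1], [[-0.83, -11.6, -2.4], [0, 0, 0], -1], [[-0.83, -11.6, -2.2], [0, 0, 0], -1], [[-0.83, -11.6, -2.2], [0, 0, 0], -1], [[-0.83, -11.6, -2.2], [0, 0, 0], -1]]}}

```text
t: 37.67
eef_pos: [0.5104, -0.0467, 0.1414]
tool_rot: [0.0, 0.992, -0.125, 0.0]
contact_force: [-0.4, 0.4, -3.0]
gripper_width: 0.151
```

Run:
```python
from h import *
r=cam("wrist","w23"); o=get_obs(); print(o["eef_pos"],o["contact_force"],o["torque"],o["gripper_width"],o["q"].round(2))
plan([.5110,-.0460,.115],-.247)
cv2.imwrite("pics/w23z.png",cv2.resize(r["color"][80:200,330:470,::-1],None,fx=5,fy=5,interpolation=cv2.INTER_CUBIC))
```

```text
[ 0.51049831 -0.0465253   0.14144414] [-1.21636116e-03 -9.48502889e-01 -3.92325464e+00] [ 0.01566473 -0.04445392  0.00530384] 0.1479850705198033 [-0.34  0.46  0.38  2.09 -0.29  0.63 -0.01]
plan [[0.014, -0.025, 1.058], [-0.001, -0.003, -0.017]] from [ 0.5105 -0.0465  0.1414] yaw -0.25
```

View pics/w23.png

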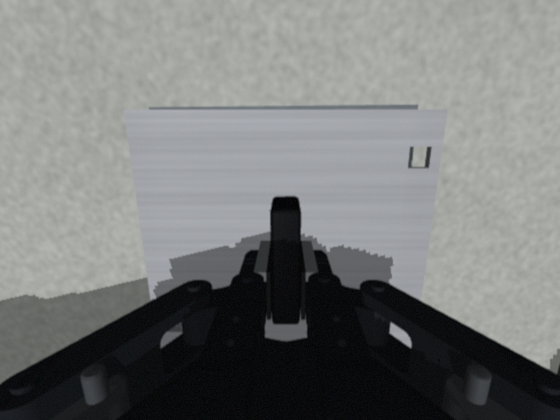

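View pics/w23z.png

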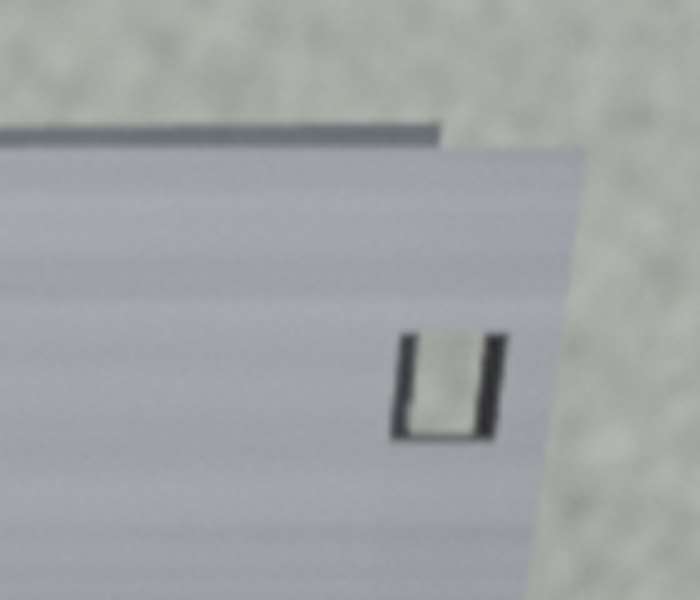

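{"api": "apply_moves", "payload": {"moves": [[[0.015, -0.02, 0.2], [0, 0, -0.017], -1], [[0.015, -0.02, 0.42], [0, 0, -0.017], -1], [[0.015, -0.02, 0.42], [0, 0, -0.017], -1], [[0.015, -0.02, 0.42], [0, 0, -0.017], -1]]}}

```text
t: 38.22
eef_pos: [0.5108, -0.0457, 0.1306]
tool_rot: [0.0, 0.992, -0.123, -0.0]
contact_force: [0.2, 0.1, -4.0]
gripper_width: 0.15
```

Run:
```python
from h import *
r=cam("wrist","w24"); o=get_obs(); print(o["eef_pos"],o["contact_force"])
plan([.5110,-.0460,.115],-.247)
cv2.imwrite("pics/w24z.png",cv2.resize(r["color"][80:200,330:470,::-1],None,fx=5,fy=5,interpolation=cv2.INTER_CUBIC))
p=(.5118,-.0438,-.244)
print(proj(r,W(p,[(.069,.05,.028),(.069,.05,.041)])))
```

```text
[ 0.5108344  -0.04571074  0.13068572] [ 0.88450762  0.31842961 -4.24599874]
plan [[0.009, 0.01, 0.627], [-0.0, -0.001, 0.004]] from [ 0.5108 -0.0457  0.1307] yaw -0.246
[[153.45745533 402.31835663]
 [155.67833645 411.62123898]]
```

View pics/w24z.png

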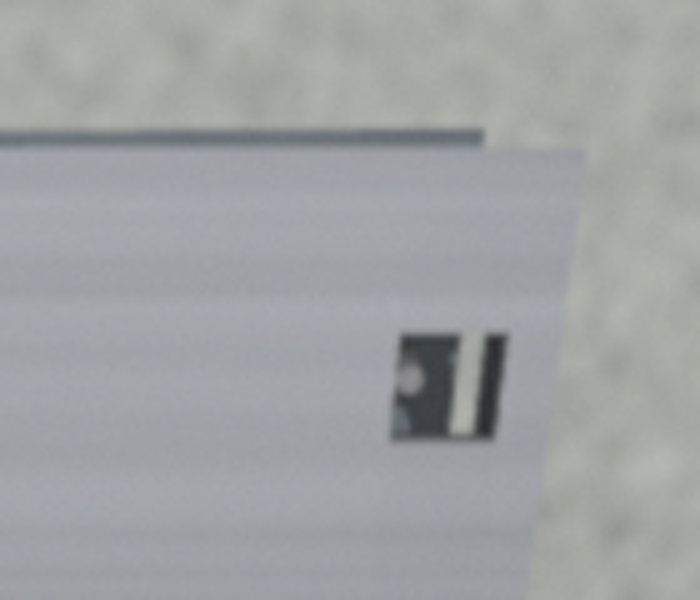

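{"api": "apply_moves", "payload": {"moves": [[[-0.015, 0, 0.12], [0, 0, 0], -1], [[-0.015, 0, 0.24], [0, 0, 0], -1], [[-0.015, 0, 0.32], [0, 0, 0], -1], [[-0.015, 0, 0.32], [0, 0, 0], -1]]}}

```text
t: 38.78
eef_pos: [0.5103, -0.0456, 0.1224]
tool_rot: [0.0, 0.992, -0.123, -0.0]
contact_force: [-0.3, 1.0, -3.0]
gripper_width: 0.15
```

Run:
```python
from h import *
r=cam("wrist","w25"); o=get_obs(); print(o["eef_pos"],o["contact_force"],o["torque"])
plan([.5110,-.0460,.115],-.247)
cv2.imwrite("pics/w25z.png",cv2.resize(r["color"][80:200,330:470,::-1],None,fx=5,fy=5,interpolation=cv2.INTER_CUBIC))
```

```text
[ 0.51038084 -0.0456259   0.12255195] [-0.40522196  0.17014629 -2.95978497] [-0.02733372 -0.00759892  0.0242523 ]
plan [[0.028, 0.008, 0.302], [0.0, 0.001, 0.004]] from [ 0.5104 -0.0456  0.1226] yaw -0.246
```

View pics/w25z.png

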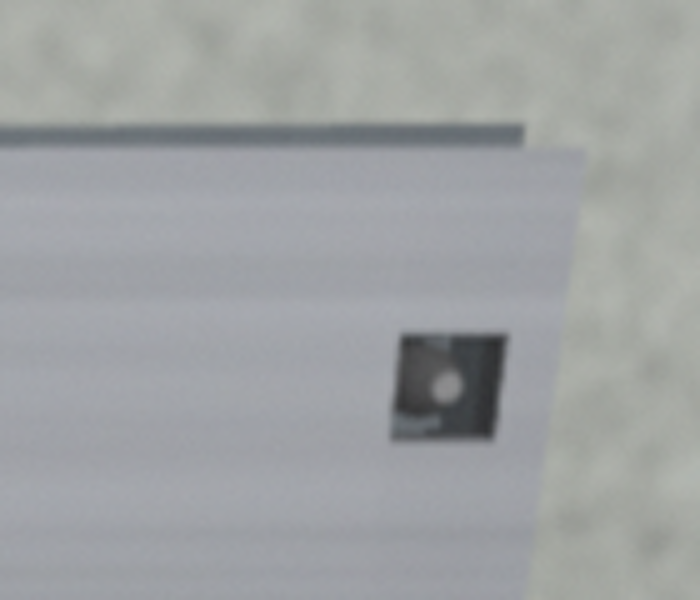

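{"api": "apply_moves", "payload": {"moves": [[[0, 0, 0.12], [0, 0, 0], -1], [[0, 0, 0.22], [0, 0, 0], -1], [[0, 0, 0.3], [0, 0, 0], -1], [[0, 0, 0.32], [0, 0, 0], -1], [[0, 0, 0.32], [0, 0, 0], -1]]}}

```text
t: 39.45
eef_pos: [0.5104, -0.0456, 0.1149]
tool_rot: [-0.0, 0.992, -0.123, -0.0]
contact_force: [-2.6, 0.1, 3.5]
gripper_width: 0.146
```

Run:
```python
from h import *
r=cam("wrist","w26"); o=get_obs(); print(o["eef_pos"],o["contact_force"],o["torque"])
cv2.imwrite("pics/w26z.png",cv2.resize(r["color"][80:200,330:470,::-1],None,fx=5,fy=5,interpolation=cv2.INTER_CUBIC))
```

```text
[ 0.51036149 -0.04561762  0.11491285] [-2.78662368 -0.26998613  5.38780186] [ 0.1027359   0.56418325 -0.00771353]
```

View pics/w26z.png

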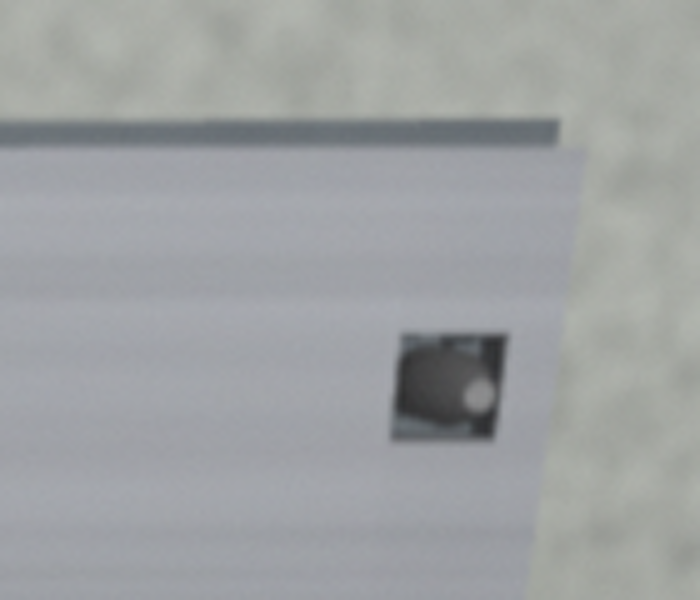

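Contact force reversed and the height matches home. Release and lift.

{"api": "apply_moves", "payload": {"moves": [[[0, 0, 0], [0, 0, 0], -0.5], [[0, 0, 0], [0, 0, 0], 0], [[0, 0, 0], [0, 0, 0], 0.5], [[0, 0, 0], [0, 0, 0], 0.8], [[0, 0, 0], [0, 0, 0], 0.8], [[0, 0, -2], [0, 0, 0], 0.8], [[0, 0, -4.2], [0, 0, 0], 0.8], [[0, 1.5, -5.5], [0, 0, 0], 0.8], [[0, 3, -5.5], [0, 0, 0], 0.8], [[0, 3, -5.5], [0, 0, 0], 0.8], [[0, 3, -5.5], [0, 0, 0], 0.8]]}}

```text
t: 40.88
eef_pos: [0.4921, -0.1178, 0.2519]
tool_rot: [-0.0, 0.992, -0.123, -0.0]
contact_force: [0.7, 0.0, -0.7]
gripper_width: 0.9
```

Run:
```python
from h import *
r=cam("wrist","w27"); o=get_obs(); print(o["eef_pos"],o["q"].round(2))
cv2.imwrite("pics/w27z.png",cv2.resize(r["color"][90:330,180:400,::-1],None,fx=2.5,fy=2.5,interpolation=cv2.INTER_CUBIC))
p=(.5118,-.0438,-.244)
print(proj(r,W(p,[(.069,.05,.041),(-.069,-.05,.041),(0,-.105,.066),(-.08,.0735,.033),(.08,.0735,.033)])))
```

```text
[ 0.49221165 -0.11735504  0.25180911] [-0.31  0.28  0.5   2.03 -0.18  0.87  0.05]
[[ 55.728472   364.0217705 ]
 [170.29743331 213.58778739]
 [232.97310619 285.37242223]
 [ 28.70105787 193.71409358]
 [ 28.33357955 376.03375238]]
```

View pics/w27z.png

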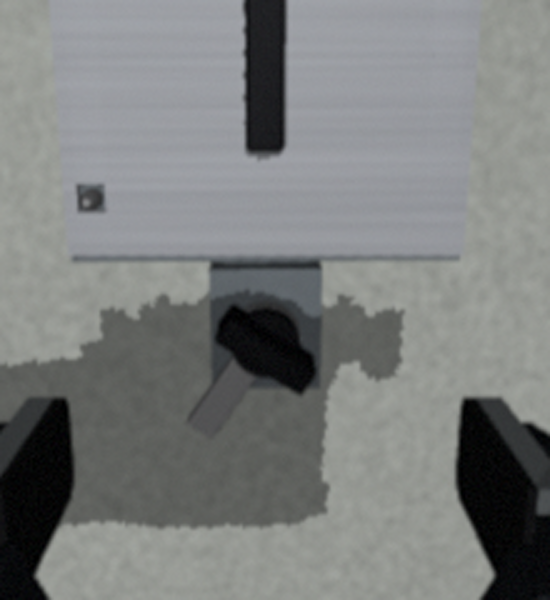

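Run:
```python
from h import *
r=cam("wrist")
z=lambda x,y:[90+y/2.5-.3,180+x/2.5-.3]
# top-face bar corners in zoom image
a=back(r,[z(230,308),z(313,366)],.066); b=back(r,[z(220,338),z(303,392)],.066)
print(a,b)
for v in (a,b): d=v[1]-v[0]; print(np.arctan2(d[1],d[0]),np.linalg.norm(d))
print((a.mean(0)+b.mean(0))/2, W((.5118,-.0438,-.244),[(0,-.105,.066)]))
g=r["color"][200:250,255:320,::-1]; cv2.imwrite("pics/kz.png",cv2.resize(g,None,fx=10,fy=10,interpolation=cv2.INTER_CUBIC))
```

```text
[[ 0.4791681  -0.1232213   0.066     ]
 [ 0.5034658  -0.15260314  0.066     ]] [[ 0.47264071 -0.1335076   0.066     ]
 [ 0.49744785 -0.16188416  0.066     ]]
-0.8798294813882871 0.03812703359483347
-0.8524123865567841 0.03769116244307944
[ 0.48818062 -0.14280405  0.066     ] [[ 0.48643346 -0.14568984  0.066     ]]
```

View pics/kz.png

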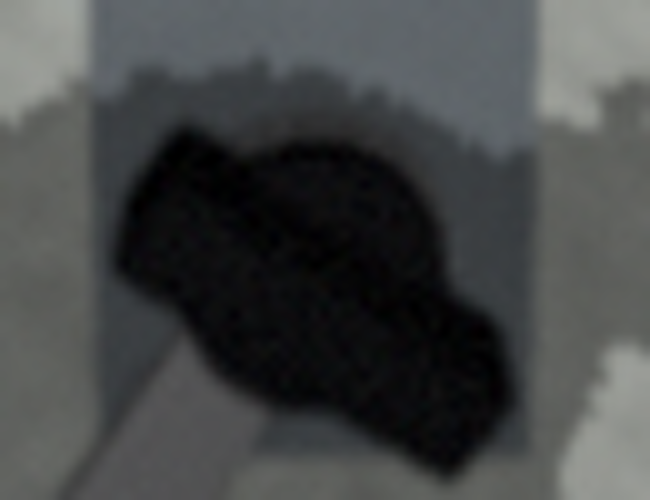

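Run:
```python
from h import *
plan([.487,-.145,.19],.74)
```

```text
plan [[0.065, 1.13, 2.47], [-0.003, 0.003, -5.641]] from [ 0.4923 -0.1172  0.2518] yaw -0.245
```

{"api": "apply_moves", "payload": {"moves": [[[0.07, 1.13, 0.5], [0, 0, -1], 1], [[0.07, 1.13, 0.9], [0, 0, -2], 1], [[0.07, 1.13, 1.3], [0, 0, -3], 1], [[0.07, 1.13, 1.7], [0, 0, -4], 1], [[0.07, 1.13, 2.2], [0, 0, -5], 1], [[0.07, 1.13, 2.47], [0, 0, -5.64], 1], [[0.07, 1.13, 2.47], [0, 0, -5.64], 1], [[0.07, 1.13, 2.47], [0, 0, -5.64], 1]]}}

```text
t: 41.98
eef_pos: [0.4872, -0.1458, 0.1904]
tool_rot: [-0.0, 0.933, 0.36, 0.0]
contact_force: [0.4, -0.3, -0.3]
gripper_width: 1.0
```

Run:
```python
from h import *
r=cam("wrist","w28"); o=get_obs(); print(o["eef_pos"],o["q"].round(2),o["torque"])
print(proj(r,[[*o["eef_pos"][:2],.066]]))
plan([.487,-.145,.119],.74)
```

```text
[ 0.48723709 -0.14587516  0.19058449] [-0.05  0.36  0.27  2.07 -0.14  0.73  1.04] [ 0.01166518  0.02313834 -0.01027413]
[[224.0718825  283.46002828]]
plan [[0.016, -0.033, 2.863], [0.001, -0.001, -0.018]] from [ 0.4872 -0.1459  0.1906] yaw 0.737
```

View pics/w28.png

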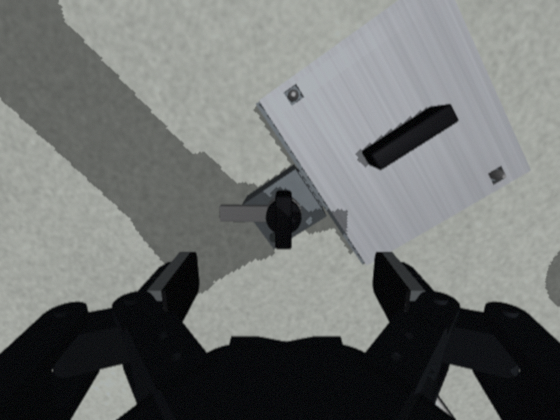

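{"api": "apply_moves", "payload": {"moves": [[[0.02, -0.02, 1.2], [0, 0, 0], 1], [[0.02, -0.02, 2.2], [0, 0, 0], 1], [[0.02, -0.02, 2.86], [0, 0, 0], 1], [[0.02, -0.02, 2.86], [0, 0, 0], 1], [[0.02, -0.02, 2.86], [0, 0, 0], 0], [[0.02, -0.02, 2.86], [0, 0, 0], -1], [[0.02, -0.02, 2.86], [0, 0, 0], -1], [[0.02, -0.02, 2.86], [0, 0, 0], -1], [[0.02, -0.02, 2.86], [0, 0, 0], -1], [[0.02, -0.02, 2.86], [0, 0, 0], -1], [[0.02, -0.02, 2.86], [0, 0, 0], -1]], "force": 60}}

```text
t: 43.4
eef_pos: [0.4861, -0.1466, 0.1194]
tool_rot: [0.0, 0.933, 0.36, -0.001]
contact_force: [-4.8, -1.8, 8.1]
gripper_width: 0.122
```

Run:
```python
from h import *
r=cam("wrist","w29"); o=get_obs(); print(o["eef_pos"],o["q"].round(2),o["contact_force"],o["torque"],o["gripper_width"])
plan([.487,-.145,.119])
```

```text
[ 0.48612213 -0.14657112  0.11944416] [-0.01  0.48  0.23  2.1  -0.19  0.58  1.09] [-4.10519804 -2.14756002  7.47744505] [-0.4274188   0.90317276  0.07865659] 0.12652824550214775
plan [[0.068, -0.023, 0.018], [-0.002, 0.007, -0.0]] from [ 0.4861 -0.1466  0.1194] yaw 0.737
```

View pics/w29.png

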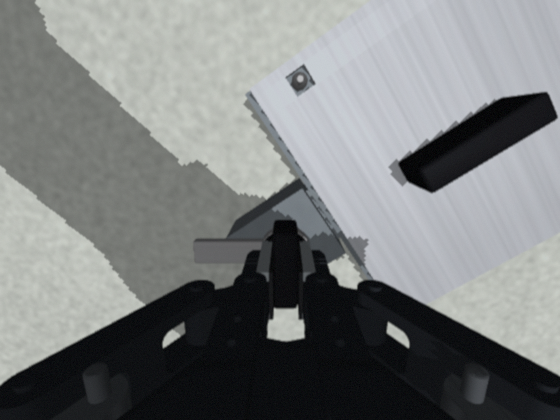

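{"api": "apply_moves", "payload": {"moves": [[[-0.03, 0, 0], [0, 0, 0.5], -1], [[-0.03, 0, 0], [0, 0, 1.2], -1], [[-0.03, 0, 0], [0, 0, 2], -1], [[-0.03, 0, 0], [0, 0, 2.8], -1], [[-0.03, 0, 0], [0, 0, 3.6], -1], [[-0.03, 0, 0], [0, 0, 4.4], -1], [[-0.03, 0, 0], [0, 0, 5.2], -1], [[-0.03, 0, 0], [0, 0, 6], -1], [[-0.03, 0, 0], [0, 0, 6.8], -1], [[-0.03, 0, 0], [0, 0, 7.4], -1], [[-0.03, 0, 0], [0, 0, 8], -1]]}}

```text
t: 44.82
eef_pos: [0.4854, -0.1468, 0.1194]
tool_rot: [0.0, 0.946, -0.325, -0.001]
contact_force: [-5.2, -1.0, 9.5]
gripper_width: 0.125
```

Run:
```python
from h import *
for i in range(3):
    o=get_obs(); print(o["eef_pos"],o["contact_force"].round(2),o["torque"].round(3),o["q"].round(2)[6])
    cam("top")
cam("wrist","w30"); plan([.487,-.145,.119])
```

```text
[ 0.48537097 -0.14683469  0.11943917] [-5.18 -1.    9.52] [-0.43   1.191 -0.004] 0.02
[ 0.48533709 -0.14686854  0.11939332] [-5.72 -1.14 11.99] [-0.236  1.191 -0.002] 0.01
[ 0.48533524 -0.14683262  0.11939648] [-5.14 -1.97 10.62] [-0.341  1.153 -0.014] 0.02
plan [[0.008, -0.099, 0.016], [0.005, 0.006, 0.0]] from [ 0.4853 -0.1468  0.1194] yaw -0.659
```

View pics/w30.png

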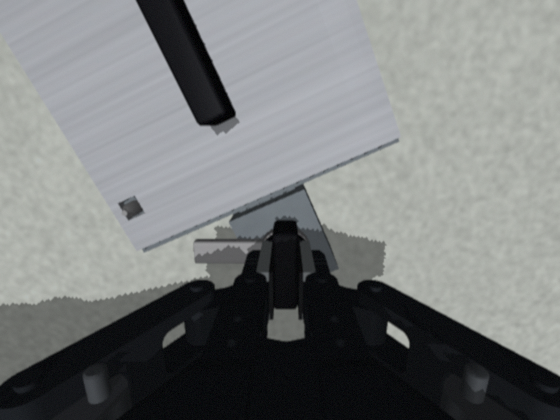

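{"api": "apply_moves", "payload": {"moves": [[[-0.03, 0.02, 0], [0, 0, 0.5], -1], [[-0.03, 0.02, 0], [0, 0, 1], -1], [[-0.03, 0.02, 0], [0, 0, 1], -1]]}}

```text
t: 45.4
eef_pos: [0.4851, -0.1468, 0.1194]
tool_rot: [0.0, 0.914, -0.405, 0.0]
contact_force: [-3.7, -1.4, 9.1]
gripper_width: 0.127
```

```bash
cat > tq.py <<'E'
from h import *
for i in range(2):
    o=get_obs(); xa=Rq(o["tool_rot"]).as_matrix()[:,0]; print(o["eef_pos"].round(4),o["contact_force"].round(1),o["torque"].round(3),"yaw",round(np.arctan2(xa[1],xa[0]),3),"j7t",o["joint_torque"][6].round(3))
    cam("top")
E
python3 tq.py
```

```text
[ 0.4851 -0.1468  0.1194] [-3.7 -1.4  9.1] [-0.4    0.766 -0.007] yaw -0.835 j7t -0.251
[ 0.4851 -0.1468  0.1195] [-4.6 -1.3  7.5] [-0.391  0.729 -0.03 ] yaw -0.834 j7t -0.044
```

{"api": "apply_moves", "payload": {"moves": [[[-0.02, 0.02, 0], [0, 0, 0.5], -1], [[-0.02, 0.02, 0], [0, 0, 1], -1], [[-0.02, 0.02, 0], [0, 0, 1], -1]]}}

```text
t: 45.88
eef_pos: [0.4849, -0.1467, 0.1195]
tool_rot: [0.0, 0.875, -0.483, 0.001]
contact_force: [-2.3, -1.4, 7.2]
gripper_width: 0.125
```

```bash
python3 tq.py
```

```text
[ 0.4849 -0.1467  0.1195] [-2.3 -1.4  7.2] [-0.338  0.397 -0.038] yaw -1.009 j7t -0.25
[ 0.4849 -0.1467  0.1195] [-1.8 -1.   7.1] [-0.355  0.423 -0.025] yaw -1.008 j7t -0.043
```

{"api": "apply_moves", "payload": {"moves": [[[0, 0, 0], [0, 0, 0.5], -1], [[0, 0, 0], [0, 0, 1], -1], [[0, 0, 0], [0, 0, 1], -1]]}}

```text
t: 46.35
eef_pos: [0.4848, -0.1466, 0.1195]
tool_rot: [0.0, 0.83, -0.558, 0.0]
contact_force: [-2.5, -1.6, 8.1]
gripper_width: 0.121
```

```bash
python3 tq.py
```

```text
[ 0.4848 -0.1466  0.1195] [-2.5 -1.6  8.1] [-0.358  0.488 -0.042] yaw -1.183 j7t -0.25
[ 0.4848 -0.1466  0.1195] [-1.9 -0.7  6.7] [-0.281  0.426 -0.055] yaw -1.183 j7t -0.043
```

{"api": "apply_moves", "payload": {"moves": [[[0, 0, 0], [0, 0, 0.5], -1], [[0, 0, 0], [0, 0, 1], -1], [[0, 0, 0], [0, 0, 1], -1]]}}

```text
t: 46.82
eef_pos: [0.4848, -0.1465, 0.1195]
tool_rot: [0.0, 0.778, -0.628, 0.0]
contact_force: [-2.3, -0.8, 8.3]
gripper_width: 0.123
```

```bash
python3 tq.py; python3 -c "
from h import *
cam('wrist','w31')"
```

```text
[ 0.4848 -0.1465  0.1195] [-2.3 -0.8  8.3] [-0.24   0.535 -0.035] yaw -1.358 j7t -0.245
[ 0.4848 -0.1465  0.1195] [-2.9 -1.3  7.5] [-0.295  0.594 -0.054] yaw -1.357 j7t -0.034
```

View pics/w31.png

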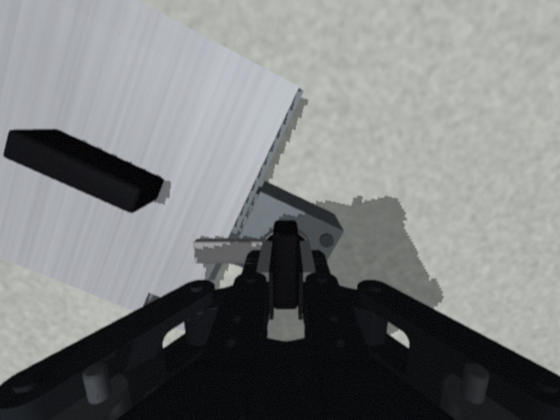

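{"api": "apply_moves", "payload": {"moves": [[[0, 0, 0], [0, 0, 0.5], -1], [[0, 0, 0], [0, 0, 1], -1], [[0, 0, 0], [0, 0, 1], -1]]}}

```text
t: 47.35
eef_pos: [0.4847, -0.1464, 0.1194]
tool_rot: [0.0, 0.721, -0.693, 0.0]
contact_force: [-1.8, -0.2, 8.2]
gripper_width: 0.122
```

```bash
python3 tq.py
```

```text
[ 0.4847 -0.1464  0.1194] [-1.8 -0.2  8.2] [-0.168  0.548 -0.026] yaw -1.532 j7t -0.258
[ 0.4847 -0.1464  0.1195] [-3.4 -0.8  8. ] [-0.23   0.558 -0.068] yaw -1.531 j7t -0.033
```

{"api": "apply_moves", "payload": {"moves": [[[0, 0, 0], [0, 0, 0.3], -1], [[0, 0, 0], [0, 0, 0.6], -1], [[0, 0, 0], [0, 0, 0.6], -1]]}}

```text
t: 47.82
eef_pos: [0.4848, -0.1463, 0.1195]
tool_rot: [0.0, -0.684, 0.73, -0.0]
contact_force: [-2.3, -0.3, 8.9]
gripper_width: 0.12
```

```bash
python3 tq.py
```

```text
[ 0.4848 -0.1463  0.1195] [-2.3 -0.3  8.9] [-0.152  0.614  0.082] yaw -1.636 j7t -0.223
[ 0.4847 -0.1464  0.1195] [-3.  -0.5  8.5] [-0.201  0.58   0.041] yaw -1.636 j7t -0.089
```

{"api": "apply_moves", "payload": {"moves": [[[0, 0, 0], [0, 0, 0.3], -1], [[0, 0, 0], [0, 0, 0.6], -1], [[0, 0, 0], [0, 0, 0.6], -1]]}}

```text
t: 48.3
eef_pos: [0.4847, -0.1463, 0.1195]
tool_rot: [0.0, -0.644, 0.765, -0.0]
contact_force: [-2.5, 0.1, 7.0]
gripper_width: 0.127
```

```bash
python3 tq.py
```

```text
[ 0.4847 -0.1463  0.1195] [-2.5  0.1  7. ] [-0.161  0.599  0.001] yaw -1.741 j7t -0.223
[ 0.4847 -0.1463  0.1195] [-3.2 -0.3  8.5] [-0.147  0.566  0.044] yaw -1.741 j7t -0.089
```

{"api": "apply_moves", "payload": {"moves": [[[0, 0, 0], [0, 0, 0.6], -1], [[0, 0, 0], [0, 0, 1.2], -1]]}}

```text
t: 48.65
eef_pos: [0.4847, -0.1462, 0.1195]
tool_rot: [0.0, -0.56, 0.828, 0.0]
contact_force: [-2.6, 0.4, 7.3]
gripper_width: 0.123
```

```bash
python3 tq.py; python3 -c "
from h import *
cam('wrist','w32'); cam('scene','s32')"
```

```text
[ 0.4847 -0.1462  0.1195] [-2.6  0.4  7.3] [-0.112  0.642  0.218] yaw -1.953 j7t 0.656
[ 0.4847 -0.1462  0.1194] [-3.1  1.1 10.3] [0.206 0.696 0.113] yaw -1.957 j7t 0.008
```

View pics/w32.png

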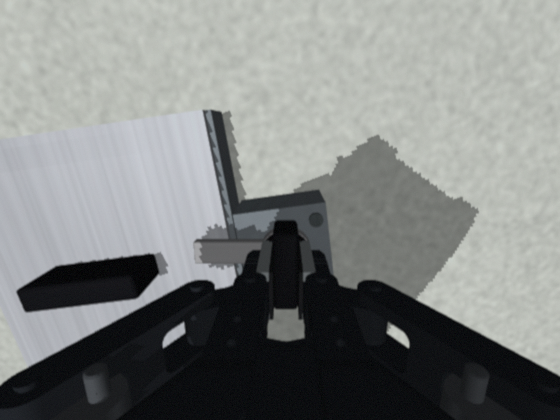

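{"api": "apply_moves", "payload": {"moves": [[[0, 0, 0], [0, 0, 0.7], -1], [[0, 0, 0], [0, 0, 1.4], -1], [[0, 0, 0], [0, 0, 2.0], -1], [[0, 0, 0], [0, 0, 2.3], -1], [[0, 0, 0], [0, 0, 2.3], -1], [[0, 0, 0], [0, 0, 2.3], -1]]}}

```text
t: 49.6
eef_pos: [0.4848, -0.146, 0.1195]
tool_rot: [0.0, -0.385, 0.923, 0.0]
contact_force: [-1.6, 0.2, 8.5]
gripper_width: 0.122
```

```bash
python3 tq.py
```

```text
[ 0.4848 -0.146   0.1195] [-1.6  0.2  8.5] [0.122 0.601 0.027] yaw -2.351 j7t -0.045
[ 0.4848 -0.146   0.1195] [-1.8  0.4  8. ] [0.097 0.599 0.073] yaw -2.351 j7t -0.045
```

{"api": "apply_moves", "payload": {"moves": [[[0, 0, 0], [0, 0, 0], -0.5], [[0, 0, 0], [0, 0, 0], 0], [[0, 0, 0], [0, 0, 0], 0.5], [[0, 0, 0], [0, 0, 0], 0.7], [[0, 0, -1], [0, 0, 0], 0.7], [[0, 0, -3], [0, 0, 0], 0.7], [[0, 0, -5], [0, 0, 0], 0.7], [[0, 0, -7], [0, 0, 0], 0.7], [[0, 0, -7], [0, 0, 0], 0.7], [[0, 0, -7], [0, 0, 0], 0.7]]}}

```text
t: 50.95
eef_pos: [0.4845, -0.1454, 0.2933]
tool_rot: [-0.0, -0.385, 0.923, 0.0]
contact_force: [-0.2, -0.4, -0.9]
gripper_width: 0.848
```

```bash
python3 tq.py; python3 -c "
from h import *
cam('wrist','w33'); cam('scene','s33')"
```

```text
[ 0.4845 -0.1454  0.2933] [-0.2 -0.4 -0.9] [0.064 0.014 0.061] yaw -2.351 j7t -0.012
[ 0.4843 -0.1454  0.2929] [-0.8 -0.9 -0. ] [-0.014 -0.074  0.004] yaw -2.351 j7t -0.001
```

View pics/w33.png

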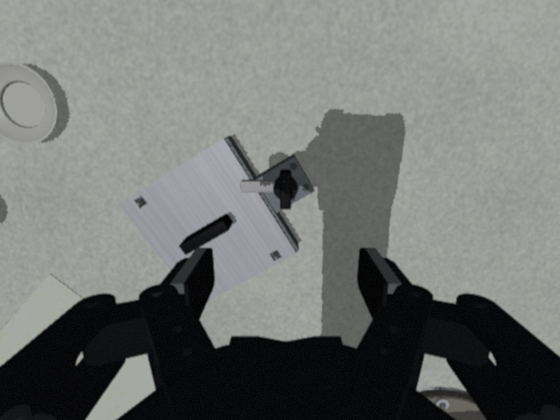

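View pics/s33.png

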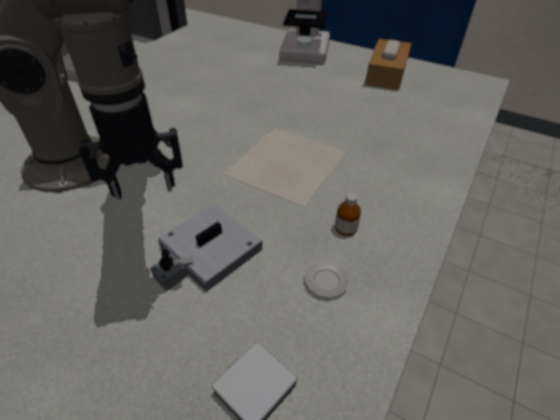

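```bash
python3 -c "
from station import *
print(hand_in())"
```

```text
the job is handed in; nothing more can be done
None
```

The job is handed in, with every step carried out in order by about t = 51 s. No verdict was reported.

- **Cover off:** I lifted it off the pins and laid it flat on the bench to the right of the box.
- **Mounts:** All four were present and now stand upright, face up, one per lane. The wrist picture before closing showed all four faces. The round-steel mount was knocked aside part-way through, and I picked it up from its new position.
- **Cover back on:** It went back over both pins. Contact force reversed at the expected seating height, and both pins show in their holes.
- **Knob:** I turned it about 3.09 rad clockwise in total.
    - **Bite point:** It was found from the moment readings, not measured directly. Readings taken at standstill were ambiguous: they rose only from about -0.05 to +0.05 N m. A reading taken while turning gave 0.22 N m, which confirmed the cam had bitten. The first change showed at about 2.27 to 2.37 rad of free turn.
    - **Past the bite:** The knob is about 0.72 to 0.82 rad beyond it.

In the last pictures the bar kept its angle after release and the cover lies flat. The gripper is about 0.29 m up and touches nothing. The bottle, dish and slide box look unmoved.

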